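Set out a block-printing demonstration place

ROBOT

A 6-joint arm with a two-finger parallel gripper is mounted at the origin on the work surface. World frame = base frame: x ahead of the robot, y to its left, z up, the work surface at z = 0. Lengths are in m, angles in rad, forces in N, time in s.
With the tool pointing down it reaches from about 0.275 to 0.725 m from the base axis. Payload 5.6 kg.
Tool frame: the origin (TCP) lies at the very end of the fingers, on their centre line; the grasp point (between the pads) lies 19 mm behind it (env.grip_depth is the distance from the TCP to the grasp point, in m); z points along the fingers, y is the line along which they close (so a half turn about z gives the same grasp; the last joint's range is limited). The gripper opens to 85 mm and grips with 20 to 120 N. Pads are 22 mm wide; open, the fingers measure 114 mm over their backs; the gripper's body (76 mm by 85 mm) begins 54 mm behind the grasp point. The pads swing forward as they close: fully open they stand 13 mm farther back than shut.
Start: joints at [1.602, 0.255, 0.108, 0, -1.424, -0.285], TCP at [0.138, 0.532, 0.231] pointing down, gripper open.
Joint ranges: [-2.95, 2.95], [-1.21, 1.97], [-1.09, 1.5], [-2.87, 1.71], [-2.94, -0.07], [-3.05, 3.05]. Speed limits (rad/s): [2.57, 2.57, 3.14, 3.14, 3.14, 3.14].

INTERFACE

Orientations are given as a unit quaternion [x, y, z, w].
In Python, from plant import env, eyes, ticket, models gives the robot as it stands.
- The arm moves only by the tool carry_out, never from a script. Its argument "motion" is a list of rows, each a list of 7 numbers: the shift along the tool's x, y, z each as a share of 10 cm, from -1 to 1, then the turn, a rotation vector about the tool's x, y, z each as a share of 5 degrees, from -1 to 1, then the opening, from -1 (shut) to 1 (fully open). A call has 1 to 5 rows; each row shifts and turns the commanded pose from where the row before left it, along the tool's axes as they then stand; what a row does not reach is not made up. A row lasts 1/10 s, in which the tool goes at most 50 mm and 8.59 degrees, less where a joint would pass 70% of its speed; a pose out of reach is approached as far as the arm can. A call with a number of a shift or a turn outside -1 to 1 is refused whole. A call with a gripper value outside its range is refused whole. The fingers move at their own pace and stop on an object; "squeeze" is the grip in N (left out, the last holds). Time passes only in rows, so rows that do not move let the fingers close. It gives the time, the measured TCP pose, the force, the opening and the grip force at its end, in the units of the state.
- env.observe(): the state, without advancing time (a new reading comes with each control period).
- eyes.get_image(name): name is "scene" or "side" or "wrist"; returns the picture (480x640x3 uint8, red, green, blue); there is no depth.
- eyes.camera_params(name): a dict with "fx", "fy", "cx", "cy" (pixels), "dist" ([k1, k2, p1, p2, k3] as OpenCV has them; the pictures are not rectified), "rvec" (rotation vector, rad) and "tvec" (3), from world to camera coordinates, as OpenCV has them. Camera axes: x right, y down, z forward; pixel columns grow to the right and rows downward; lengths in m; the calibration is good to about 2 mm. A picture is of the moment at which its call begins: read the wrist's pose just before it. camera_params takes no time and is no camera call; for the wrist camera it gives the pose at the moment of the call.
- ticket.close_job(): hands the job in; it is judged then, once.
Trained networks look in the newest picture that a camera, given by its name, has taken for a name from the list of things; names that differ only in an ending like _2 or _b are one class to them, and where a whole thing is asked for, a point or a joint stands for the part that bears it (a point fixed in the world has none). Each returns a list of dicts, best first, with "p" (0 to 1); they miss things now and then, are a little off and sometimes report something else, mostly with a low value. They report only what shows in the picture. A call takes as long as a camera call. They do not tell look-alikes from the thing itself.
- models.boxes_of(camera, thing): "box" ([left, top, width, height] in pixels, round what is visible of it).
The state is a dict: "time_s": time; "qpos": joint angles; "dq": joint speeds; "effort": joint torques, N m; "eef_pos": TCP position; "ee_rot": TCP orientation; "force": force on the tool from outside, world axes, zero at the start; "ft_torque": the same for the moment, N m; "gripper_width": finger opening in m; "finger_force": force on a finger pad.
Only numpy, scipy, OpenCV 4.12 (cv2) and the standard library are available. Lean on these libraries where they do the work, as an engineer would, in place of code of your own. Each camera call takes 0.05 s, during which the arm holds its last target. There are 200 camera calls.

TASK

Set out the place for the block-printing demonstration, with left and behind as seen from the robot: put the lino block face up on the registration board, into the corner of its two strips with its long side along the far strip and close to both, and lay the brayer lengthwise along the middle of the glass inking slab, on its rest with the roller at the far end. Stand the blue ink behind the middle of the slab, about two centimetres clear of its far edge, with the white ink level with it on its left, two centimetres between the two jars, and set the baren flat on the table midway in the gap between slab and board, touching neither. Keep the jars upright and leave the red and yellow ones where they are.

Things in the scene. Friction and masses are not known exactly. Their poses are not given: they have to be found in the camera images.
- slab: glass inking slab, pale sea-green plate lying fixed on the table, 180 mm along its x, 130 mm along its y, 6 mm thick; origin at the centre of its underside, x pointing away from the robot (to within 0.15 rad), y to the left. It lies either left or right of the registration board, the gap between them about 12 to 18 cm
- board: registration board, plywood lying fixed on the table, 180 mm along its x, 160 mm along its y, 9 mm thick; origin at the centre of its underside, x pointing away from the robot (to within 0.15 rad), y to the left. Grey strips 14 mm wide and 5 mm high (tops 14 mm above the table) run flush along its whole far (+x) edge and its whole left (+y) edge: their inner faces are at x = +76 mm and y = +66 mm
- block: lino block: slate-grey lino with a pale carved leaf, on a plywood base, 55 mm along its x, 75 mm along its y, 24 mm tall, about 90 g, loose, lino face up; origin at the centre of its underside. May be turned either way round. In the corner of the board, touching both strips, its origin is at x = +48.5, y = +28.5, z = +9 mm in the board's frame
- brayer: brayer (ink roller): black roller 31 mm thick, 62 mm wide in a wire fork 73 mm wide; red round handle 22 mm thick; length 164 mm, about 160 g, loose, lying on its roller and a wire rest under the handle. Origin on the surface it lies on, below the brass ferrule; x points from handle to roller: handle from x = -90 to +6 mm, front at +74, its axis 18 mm up. Balances at x = 0 mm
- brayer_roller (a point): centre of the brayer's black roller, at x = +58 mm, z = +15.5 mm in the brayer's frame
- baren: baren (hand rubbing pad): black disc 84 mm in diameter and 12 mm thick, lying flat, with a wooden grip bar on top, 66 mm along its x, 20 mm wide along its y, from 12 to 37 mm above the table; about 110 g, loose; origin at the centre of its underside. Its yaw does not matter at the end
- jar_blue: screw-top jar of blue ink, lid and ink blue, round, 48 mm in diameter, 58 mm tall, about 130 g, loose, standing upright; origin at the centre of its underside, z up; its yaw means nothing
- jar_white: screw-top jar of white ink, lid and ink white, round, 48 mm in diameter, 58 mm tall, about 130 g, loose, standing upright; origin at the centre of its underside, z up; its yaw means nothing
- jar_red: screw-top jar of red ink, lid and ink red, round, 48 mm in diameter, 58 mm tall, about 130 g, loose, standing upright; origin at the centre of its underside, z up; its yaw means nothing. To be left alone
- jar_yellow: screw-top jar of yellow ink, lid and ink yellow, round, 48 mm in diameter, 58 mm tall, about 130 g, loose, standing upright; origin at the centre of its underside, z up; its yaw means nothing. To be left alone
Not all that is in view belongs to the job. Of the things like the baren, leave any that is pink; of the rest the smaller one is meant.

How it is judged:
At the end, for the whole second after the job is handed in: All at rest: block flat, 0-10 mm from both strips (0.15 rad); brayer centred on slab within 18 mm, roller far; jars upright, 2-50 mm behind the slab, blue within 20 mm of its middle, white left, 1-42 mm apart; baren flat between slab and board, 2+ mm clear; red, yellow moved < 20 mm (x of block in the frame of board between 0.0375 and 0.0515 m and y of block in the frame of board between 0.0175 and 0.0315 m and z of block in the frame of board between 0.006 and 0.012 m and angle between the y axis of block and the y axis of board, either way round below 0.15 rad and angle between each of block, jar_blue, jar_white's own z axis and vertical below 0.08 rad and x of brayer in the frame of slab between -0.015 and 0.03 m and y of brayer in the frame of slab between -0.018 and 0.018 m and z of brayer in the frame of slab between 0.003 and 0.01 m and x of brayer_roller in the frame of slab between 0.04 and 0.095 m and y of brayer_roller in the frame of slab between -0.022 and 0.022 m and angle between brayer's own z axis and vertical below 0.15 rad and x of jar_blue in the frame of slab between 0.116 and 0.165 m and y of jar_blue in the frame of slab between -0.02 and 0.02 m and x of jar_white in the frame of slab between 0.116 and 0.165 m and y of jar_white in the frame of slab above 0.045 m and horizontal distance between jar_white and jar_blue between 0.049 and 0.09 m and height (world z) of each of jar_blue, jar_white below 0.005 m and (y of baren in the frame of slab between 0.109 and 0.165 m or y of baren in the frame of slab between -0.165 and -0.109 m) and (y of baren in the frame of board between 0.124 and 0.18 m or y of baren in the frame of board between -0.18 and -0.124 m) and x of baren in the frame of slab between -0.065 and 0.065 m and x of baren in the frame of board between -0.065 and 0.065 m and height (world z) of baren below 0.004 m and angle between baren's own z axis and vertical below 0.06 rad and linear speed of each of block, brayer, baren, jar_blue, jar_white below 0.02 m/s and distance of each of jar_red, jar_yellow from where it was at the start of the episode below 0.02 m); the robot touches nothing.
It fails at once if a jar of ink is tipped over (angle between any of jar_blue, jar_white, jar_red, jar_yellow's own z axis and vertical above 0.6 rad).
It fails at once if the red or the yellow jar is moved by more than 20 mm (distance of any of jar_red, jar_yellow from where it was at the start of the episode above 0.02 m).
It also fails if it takes over 125 s, if anything falls off the work surface, if the arm or the gripper's body presses on something with over 40 N, if the wrist force passes 120 N, or if a joint passes its speed limit or range.

## Working session

There is one attempt and no reset: what is moved stays moved. The work goes in short steps, Python scripts to look and compute and a tool call to move; the robot and the scene stay as the last step left them, time stands still between calls to the robot, and variables do not carry over. Pictures are saved under pics/ and viewed, at most 17 in all, crops included, and the job is handed in when it is done.

Besides the shell and the picture viewer there is one more tool, called after "Call:" by a JSON object that holds its "name" and its "arguments", one argument or row to a line. carry_out: Moves the arm, as the interface text tells. Shift numbers are shares of 10 cm and turn numbers shares of 5 degrees, none past 1 either way. Its arguments: {"type":"object","properties":{"motion":{"type":"array"},"squeeze":{"type":"number"}},"required":["motion"]}

```bash
ls; mkdir -p pics; python3 - <<'E'
from plant import env, eyes, ticket, models
import cv2, numpy as np
for c in ["scene","side"]:
    im=eyes.get_image(c); cv2.imwrite(f"pics/{c}0.png",im[:,:,::-1])
    p=eyes.camera_params(c); R=cv2.Rodrigues(np.array(p["rvec"]))[0]
    print(c,p["fx"],p["dist"],(-R.T@np.array(p["tvec"])).round(3),R[2].round(2))
    for t in ["slab","board","block","brayer","brayer_roller","baren","jar_blue","jar_white","jar_red","jar_yellow"]:
        print(t,[( [int(v) for v in d["box"]],round(d["p"],2)) for d in models.boxes_of(c,t)])
print(env.observe())
E
```

```text
pics
scene 565.939718661787 [-0.12937593  0.          0.          0.          0.        ] [1.454 0.181 1.229] [-0.63 -0.13 -0.77]
slab [([345, 224, 59, 60], 0.85)]
board [([241, 211, 64, 50], 0.67)]
block [([436, 245, 34, 24], 0.56)]
brayer [([288, 278, 47, 51], 0.76)]
brayer_roller [([290, 279, 43, 47], 0.85)]
baren [([136, 243, 32, 25], 0.89), ([175, 169, 35, 30], 0.87), ([180, 212, 29, 21], 0.68), ([240, 210, 66, 51], 0.43)]
jar_blue [([222, 179, 22, 23], 0.53)]
jar_white [([421, 206, 16, 20], 0.56)]
jar_red [([181, 240, 19, 27], 0.89)]
jar_yellow [([439, 279, 20, 27], 0.92)]
side 507.3018473541541 [0.01635858 0.         0.         0.         0.        ] [0.357 0.803 0.741] [ 0.14 -0.76 -0.63]
slab [([263, 294, 109, 63], 0.66), ([209, 240, 69, 43], 0.31)]
board [([311, 208, 76, 46], 0.97)]
block [([291, 397, 38, 50], 0.68)]
brayer [([208, 237, 69, 45], 0.7), ([311, 209, 77, 47], 0.25)]
brayer_roller [([211, 239, 68, 43], 0.94)]
baren [([346, 167, 32, 23], 0.93), ([402, 153, 36, 33], 0.83), ([297, 149, 30, 20], 0.54)]
jar_blue [([396, 184, 19, 24], 0.87), ([210, 239, 67, 44], 0.66)]
jar_white [([366, 360, 33, 48], 0.95)]
jar_red [([302, 164, 20, 25], 0.94)]
jar_yellow [([208, 374, 34, 47], 0.94)]
{'time_s': 1.1, 'qpos': array([ 1.60160336e+00,  2.55125159e-01,  1.08188677e-01, -3.75812480e-05,
       -1.42390065e+00, -2.84625417e-01]), 'dq': array([ 0.00073577,  0.00058445,  0.00121033, -0.00072245, -0.00179829,
       -0.00022783]), 'effort': array([ 1.76228761e-03, -3.86410546e+01,  2.38072926e+01,  5.36818698e+00,
       -5.65171758e-04,  1.55556858e-06]), 'eef_pos': array([0.13805366, 0.53237766, 0.23125964]), 'ee_rot': array([ 9.91957483e-01, -1.26571529e-01, -1.51531928e-05,  2.30676401e-05]), 'force': array([ 0.55089724, -0.29082879,  0.28081447]), 'ft_torque': array([-0.05072331,  0.01304508, -0.0030946 ]), 'finger_force': 0.0, 'gripper_width': 0.08538371181462362}
```

```bash
python3 - <<'E'
import cv2
a=cv2.imread("pics/scene0.png")[140:380,110:490]; cv2.imwrite("pics/scene0c.png",cv2.resize(a,None,fx=2.1,fy=2.1,interpolation=cv2.INTER_CUBIC))
a=cv2.imread("pics/side0.png")[120:460,180:470]; cv2.imwrite("pics/side0c.png",cv2.resize(a,(0,0),fx=1.76,fy=1.76,interpolation=cv2.INTER_CUBIC))
E
```

```text
(no output)
```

View pics/scene0c.png

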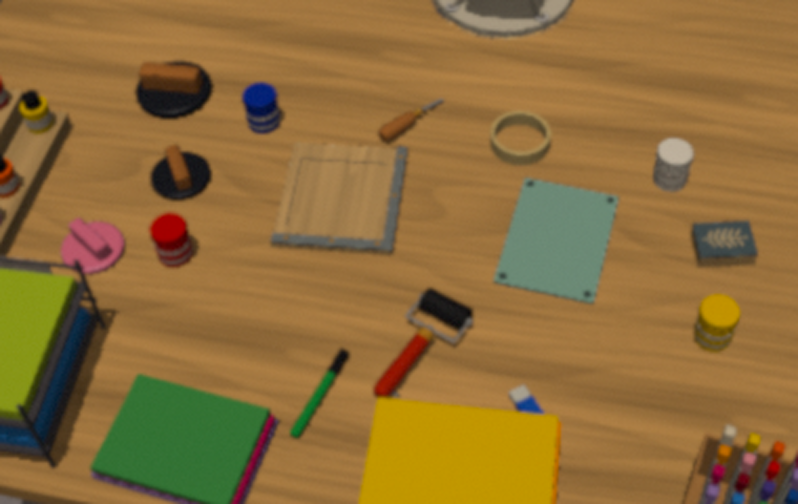

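View pics/side0c.png

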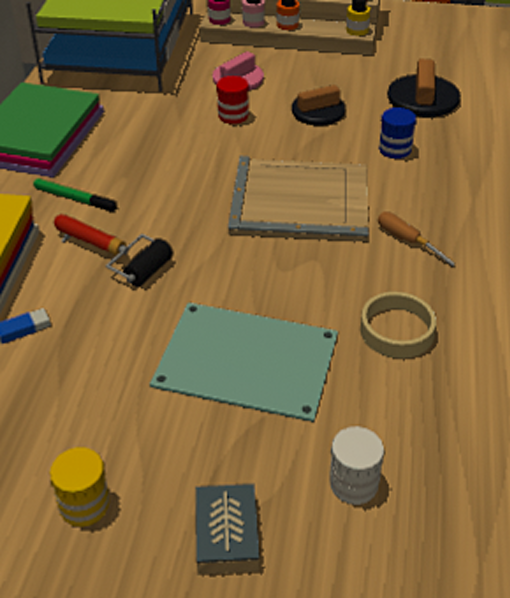

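```bash
cat > h.py <<'E'
import numpy as np, cv2
from scipy.optimize import least_squares
from plant import env, eyes, ticket, models
def prm(c):
    p=eyes.camera_params(c); K=np.array([[p["fx"],0,p["cx"]],[0,p["fy"],p["cy"]],[0,0,1.]])
    return K,np.array(p["dist"],float),np.array(p["rvec"],float),np.array(p["tvec"],float)
def proj(P,q): return cv2.projectPoints(np.asarray(P,float).reshape(-1,1,3),q[2],q[3],q[0],q[1])[0][:,0]
def plane(uv,q,z):
    n=cv2.undistortPoints(np.asarray(uv,float).reshape(-1,1,2),q[0],q[1])[:,0]
    R=cv2.Rodrigues(q[2])[0]; d=np.c_[n,np.ones(len(n))]@R; C=-R.T@q[3]
    return C+d*((z-C[2])/d[:,2])[:,None]
def place(L,x):  # x=[x,y,yaw,z]
    c,s=np.cos(x[2]),np.sin(x[2]); L=np.asarray(L,float)
    return np.c_[x[0]+c*L[:,0]-s*L[:,1],x[1]+s*L[:,0]+c*L[:,1],x[3]+L[:,2]]
def fit(L,obs,x0):  # obs: list of (params, pixels in the order of L)
    r=least_squares(lambda x:np.concatenate([(proj(place(L,x),q)-np.array(uv)).ravel() for q,uv in obs]),x0,x_scale=[.01,.01,.1,.01],loss="soft_l1")
    return r.x, np.sqrt(np.mean(r.fun**2))
a=np.linspace(0,2*np.pi,48)
cyl=lambda r,h:np.vstack([np.c_[r*np.cos(a),r*np.sin(a),0*a+z] for z in (0,h)])
def fitbox(L,obs,x0): # obs: (params, box) ; x0=[x,y,z]
    def f(x):
        o=[]
        for q,b in obs:
            p=proj(L+np.array(x),q); o+=[p[:,0].min()-b[0],p[:,1].min()-b[1],p[:,0].max()-b[0]-b[2],p[:,1].max()-b[1]-b[3]]
        return np.array(o)
    r=least_squares(f,x0,x_scale=.01,diff_step=1e-4); return r.x,np.sqrt(np.mean(r.fun**2))
def rect(a,b,z): return np.array([[a,b,z],[a,-b,z],[-a,-b,z],[-a,b,z]],float)
E
cat > m1.py <<'E'
from h import *
S,D=prm("scene"),prm("side")
sc=lambda l:np.array(l)/2.1+[110,140]; sd=lambda l:np.array(l)/1.76+[180,120]
B={"jar_blue":([222,179,22,23],[396,184,19,24]),"jar_white":([421,206,16,20],[366,360,33,48]),"jar_red":([181,240,19,27],[302,164,20,25]),"jar_yellow":([439,279,20,27],[208,374,34,47])}
for k,(b1,b2) in B.items():
    x0=plane([[b1[0]+b1[2]/2,b1[1]+b1[3]/2]],S,.03)[0]; x0[2]=0
    print(k,*[np.round(v,3) for v in fitbox(cyl(.024,.058),[(S,b1),(D,b2)],x0)])
b1,b2=[180,212,29,21],[346,167,32,23]
print("disc bottom-ish",plane([[194,225]],S,.01),plane(sd([[320,105]]),D,.01))
for nm,pts in (("small",([181,177],[319,107])),("large",([174,91],[424,95]))):
    print(nm,plane(sc([pts[0]]),S,.012)[0].round(3),plane(sd([pts[1]]),D,.012)[0].round(3))
g=[plane(sc([[172,150],[186,180]]),S,.037),plane(sd([[301,101],[339,91]]),D,.037)]
for v in g: print("grip",v.round(3).tolist())
# slab via colour
import glob
cor={}
for c in("scene","side"):
    im=cv2.imread(f"pics/{c}0.png"); h=cv2.cvtColor(im,cv2.COLOR_BGR2HSV)
    m=cv2.inRange(h,(60,35,80),(95,150,255)); m=cv2.morphologyEx(m,cv2.MORPH_OPEN,np.ones((3,3)))
    m=cv2.morphologyEx(m,cv2.MORPH_CLOSE,np.ones((9,9)))
    cs=cv2.findContours(m,0,2)[0]; k=max(cs,key=cv2.contourArea); e=cv2.approxPolyDP(cv2.convexHull(k),4,True)[:,0]
    cor[c]=e; print(c,cv2.contourArea(k),e.tolist())
    
bd=[[.09,.08,.014],[.09,-.08,.014],[-.09,-.08,.009],[-.09,.08,.014]]
r=fit(bd,[(S,sc([[391,243],[274,237],[297,143],[408,147]])),(D,sd([[229,229],[240,157],[366,165],[368,235]]))],[.5,-.05,0,0]); print("board",r)
bl=rect(.0275,.0375,.024)
r=fit(bl,[(S,sc([[757,250],[697,255],[692,223],[752,222]])),(D,sd([[198,562],[195,487],[254,485],[261,558]]))],[.45,.4,0,0]); print("block",r)
br=[[-.09,0,.018],[.004,0,.018],[.058,0,.0155]]
r=fit(br,[(S,sc([[380,390],[426,336],[446,309]])),(D,sd([[56,222],[122,247],[148,262]]))],[.65,.1,2.5,0]); print("brayer",r)
for p,q in((sc([[529,182],[616,199],[592,299],[497,282]]),S),(sd([[190,304],[337,333],[314,416],[151,384]]),D)): print(plane(p,q,.006).round(3).tolist())
E
python3 m1.py
```

```text
jar_blue [ 0.344 -0.299 -0.003] 1.905
jar_white [0.352 0.283 0.002] 2.162
jar_red [ 0.595 -0.347 -0.001] 1.098
jar_yellow [ 0.602  0.35  -0.003] 1.291
disc bottom-ish [[ 0.47942658 -0.37981576  0.01      ]] [[ 0.46519385 -0.38153902  0.01      ]]
small [ 0.477 -0.373  0.012] [ 0.466 -0.372  0.012]
large [ 0.319 -0.438  0.012] [ 0.308 -0.435  0.012]
grip [[0.453, -0.39, 0.037], [0.501, -0.354, 0.037]]
grip [[0.491, -0.344, 0.037], [0.437, -0.383, 0.037]]
scene 2964.5 [[176, 321], [235, 336], [216, 380], [156, 363]]
side 4446.5 [[285, 295], [370, 311], [358, 357], [267, 339]]
board (array([ 0.46352626, -0.1484867 ,  0.09376751, -0.00133994]), np.float64(0.8754333845857608))
block (array([ 0.46215696,  0.35924841,  0.24302154, -0.00247249]), np.float64(0.8083451299948713))
brayer (array([ 6.80273591e-01,  3.16572529e-03,  2.76196195e+00, -8.50886474e-05]), np.float64(1.4500339027409517))
[[0.399, 0.096, 0.006], [0.409, 0.215, 0.006], [0.577, 0.2, 0.006], [0.572, 0.079, 0.006]]
[[0.564, 0.076, 0.006], [0.389, 0.093, 0.006], [0.4, 0.214, 0.006], [0.577, 0.202, 0.006]]
```

```bash
cat >> h.py <<'E'
from scipy.spatial.transform import Rotation as Ro
def go(*targets,yaw=None): # prints the tool-frame shifts (in rows' units) through world targets; yaw: desired tool x heading
    o=env.observe(); R=Ro.from_quat(o["ee_rot"]); p=np.array(o["eef_pos"]); x=R.as_matrix()[:,0]
    y=np.arctan2(x[1],x[0]); print("t",round(o["time_s"],1),"pos",p.round(4),"yaw",round(np.degrees(y),1),"q",np.round(o["qpos"],2),"w",round(o["gripper_width"],4))
    if yaw is not None: y2=np.radians(yaw); print(" turn z units:",round((np.degrees(-(y2-y))+180)%360/5-36,2))
    else: y2=y
    M=np.array([[np.cos(y2),np.sin(y2),0],[np.sin(y2),-np.cos(y2),0],[0,0,-1]])
    for t in targets:
        d=M.T@(np.array(t)-p)*10; print("  shift units",d.round(3)); p=np.array(t)
E
python3 - <<'E'
import cv2
a=cv2.imread("pics/scene0.png")[150:280,120:290]; cv2.imwrite("pics/bar.png",cv2.resize(a,None,fx=4,fy=4,interpolation=cv2.INTER_CUBIC))
E
```

```text
(no output)
```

View pics/bar.png

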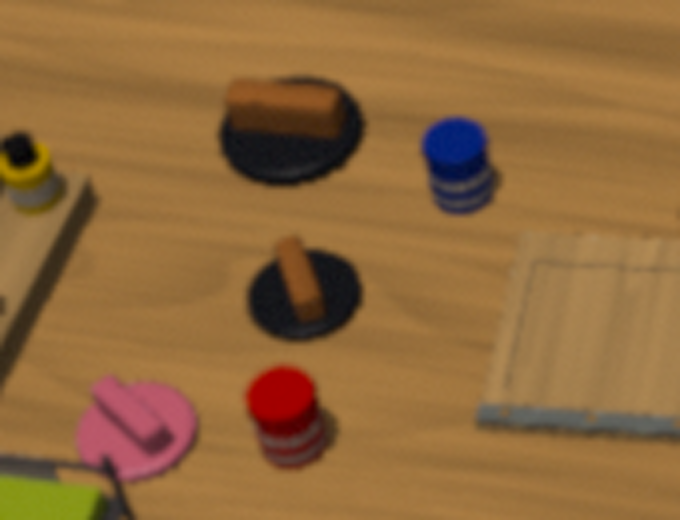

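Call:
{"name": "carry_out", "arguments": {
  "motion": [
    [0,0,0,0,0,1,1],
    [0,0,0,0,0,1,1],
    [0,0,0,0,0,1,1],
    [0,0,0,0,0,1,1],
    [0,0,0,0,0,1,1]
  ]
}}

```text
time_s: 1.6
eef_pos: [0.1381, 0.5324, 0.2313]
ee_rot: [0.94, -0.34, 0.0, -0.0]
force: [0.9, -0.1, -0.3]
gripper_width: 0.0856
finger_force: 0.0
```

Call:
{"name": "carry_out", "arguments": {
  "motion": [
    [0,0,0,0,0,1,1],
    [0,0,0,0,0,1,1],
    [0,0,0,0,0,1,1],
    [0,0,0,0,0,1,1],
    [0,0,0,0,0,1,1]
  ]
}}

```text
time_s: 2.1
eef_pos: [0.1381, 0.5323, 0.2313]
ee_rot: [0.845, -0.535, 0.0, 0.0]
force: [0.5, -0.6, 1.4]
gripper_width: 0.0853
finger_force: 0.0
```

Call:
{"name": "carry_out", "arguments": {
  "motion": [
    [0,0,0,0,0,1,1],
    [0,0,0,0,0,1,1],
    [0,0,0,0,0,1,1],
    [0,0,0,0,0,1,1],
    [0,0,0,0,0,1,1]
  ]
}}

```text
time_s: 2.6
eef_pos: [0.138, 0.5324, 0.2313]
ee_rot: [0.709, -0.706, -0.0, 0.0]
force: [-0.6, 0.1, -0.7]
gripper_width: 0.0852
finger_force: 0.0
```

Three baren-like things in the scene picture: large black (192,182), small black (196,223) and pink (154,257). The small black one is meant: it isn't pink, and it is the smaller of the other two. The crop confirms it.

```bash
python3 - <<'E'
from h import *
go((.352,.283,.23),yaw=-94.5)
E
```

```text
t 2.6 pos [0.138  0.5324 0.2313] yaw -89.7 q [ 1.6   0.26  0.11 -0.   -1.42 -1.6 ] w 0.0852
 turn z units: 0.95
  shift units [ 2.318 -2.329  0.013]
```

Call:
{"name": "carry_out", "arguments": {
  "motion": [
    [0,0,0,0,0,1,1],
    [0.33,-0.33,0,0,0,0,1],
    [0.33,-0.33,0,0,0,0,1],
    [0.33,-0.33,0,0,0,0,1],
    [0.33,-0.33,0,0,0,0,1]
  ]
}}

```text
time_s: 3.1
eef_pos: [0.26, 0.3889, 0.2314]
ee_rot: [-0.679, 0.734, 0.0, 0.0]
force: [-0.2, 0.9, 0.1]
gripper_width: 0.0851
finger_force: 0.0
```

Call:
{"name": "carry_out", "arguments": {
  "motion": [
    [0.33,-0.33,0,0,0,0,1],
    [0.33,-0.33,0,0,0,0,1],
    [0.33,-0.33,0,0,0,0,1],
    [0,0,0,0,0,0,1]
  ]
}}

```text
time_s: 3.5
eef_pos: [0.3525, 0.2802, 0.2317]
ee_rot: [-0.677, 0.736, -0.0, 0.0]
force: [0.3, 1.1, 0.0]
gripper_width: 0.0856
finger_force: 0.0
```

```bash
python3 - <<'E'
from h import *
go((.352,.283,.23))
q=prm("wrist"); im=eyes.get_image("wrist"); cv2.imwrite("pics/w1.png",im[:,:,::-1])
R=cv2.Rodrigues(q[2])[0]; print(q[0][0,0],(-R.T@q[3]).round(3),R[2].round(2))
for t in ["jar_white","slab","block"]: 
    for d in models.boxes_of("wrist",t): 
        b=d["box"]; print(t,np.round(b),round(d["p"],2), fitbox(cyl(.024,.058),[(q,b)],[.35,.28,0]) if t[0]=="j" else "")
E
```

```text
t 3.5 pos [0.3525 0.2802 0.2317] yaw -94.9 q [ 1.02  0.06 -0.13  0.   -1.38 -1.11] w 0.0856
  shift units [-0.027  0.007  0.017]
368.50533403548263 [0.347 0.21  0.375] [ 0.02  0.28 -0.96]
jar_white [291. 185.  55.  57.] 0.81 (array([ 0.35425623,  0.28754677, -0.01234161]), np.float64(1.4847690552724813))
slab [ 71.   0. 196. 148.] 0.76 
block [180. 246.  79.  77.] 0.62
```

View pics/w1.png

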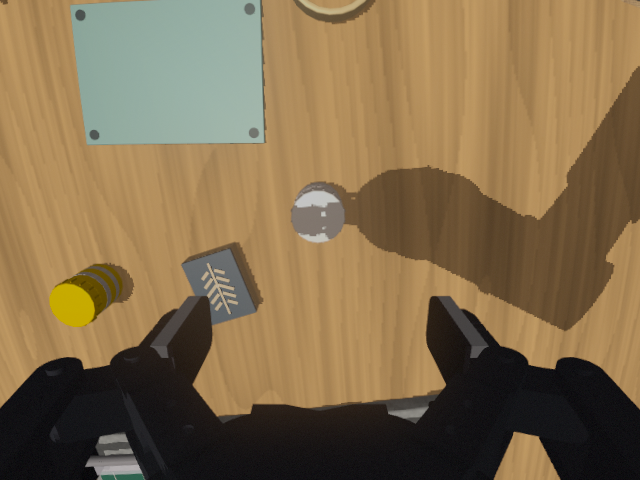

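The wrist view shows the white lid at (318,216), slab corners at (72,5), (265,143) and (87,144), the block at (220,285), and yellow at (72,305).

```bash
cat > m2.py <<'E'
from h import *
q=prm("wrist"); S,D=prm("scene"),prm("side")
sc=lambda l:np.array(l)/2.1+[110,140]; sd=lambda l:np.array(l)/1.76+[180,120]
print("white lid",plane([[318,216]],q,.058).round(4))
sl=rect(.09,.065,.006)
o=[(S,sc([[592,299],[497,282],[529,182],[616,199]])),(D,sd([[151,384],[190,304],[337,333],[314,416]]))]
w=[(q,[[87,144],[72,5],[262,-2],[265,143]])]
print("slab SD",fit(sl,o,[.49,.146,-.09,0])); print("slab W",plane(w[0][1],q,.006).round(4).tolist())
w2=[(q,[[87,144],[72,5],[265,143]])]
r=least_squares(lambda x:(proj(place(sl[[0,1,3]],[*x,0]),q)-w2[0][1]).ravel(),[.49,.146,-.09]); print(r.x,r.fun)
bl=rect(.0275,.0375,.024)
print("block W",plane([[182,263],[234,243],[256,311]],q,.024).round(4).tolist())
E
python3 m2.py
```

```text
white lid [[0.3514 0.2868 0.058 ]]
slab SD (array([ 0.4837359 ,  0.14367131, -0.08810539, -0.00502609]), np.float64(1.442988214458064))
slab W [[0.577, 0.2063, 0.006], [0.5646, 0.0788, 0.006], [0.3866, 0.0938, 0.006], [0.3981, 0.222, 0.006]]
[ 0.48149492  0.15010327 -0.0869919 ] [ 0.30891443  0.76041288 -1.11088881 -1.26208964  0.72460105  0.68548955]
block W [[0.4944, 0.3325, 0.024], [0.4379, 0.3155, 0.024], [0.4256, 0.392, 0.024]]
```

Call:
{"name": "carry_out", "arguments": {
  "motion": [
    [-0.06,0.01,0.4,0,0,0,1],
    [0,0,0.45,0,0,0,1],
    [0,0,0.45,0,0,0,1],
    [0,0,0.45,0,0,0,1],
    [0,0,0.39,0,0,0,1]
  ],
  "squeeze": 30
}}

```text
time_s: 4.2
eef_pos: [0.3483, 0.2905, 0.0154]
ee_rot: [-0.679, 0.734, 0.0, -0.0]
force: [0.5, 0.4, -0.2]
gripper_width: 0.0859
finger_force: 0.0
```

Call:
{"name": "carry_out", "arguments": {
  "motion": [
    [0,0,0,0,0,0,-1],
    [0,0,0,0,0,0,-1],
    [0,0,0,0,0,0,-1],
    [0,0,0,0,0,0,-1],
    [0,0,0,0,0,0,-1]
  ]
}}

```text
time_s: 4.7
eef_pos: [0.3509, 0.2922, 0.0197]
ee_rot: [-0.679, 0.734, 0.001, 0.003]
force: [-0.4, 2.0, 7.9]
gripper_width: 0.0467
finger_force: 31.3
```

```bash
cat >> h.py <<'E'
SL=np.array([.482,.149,-.087]); 
def fr(F,x,y): c,s=np.cos(F[2]),np.sin(F[2]); return np.array([F[0]+c*x-s*y,F[1]+s*x+c*y])
E
python3 - <<'E'
from h import *
w=fr(SL,.136,.069); print(w, fr(SL,.136,0))
go((.352,.286,.13),(*w,.13),(*w,.02)); print(env.observe()["finger_force"])
E
```

```text
[0.62348106 0.20592195] [0.61748563 0.13718292]
t 4.7 pos [0.3509 0.2922 0.0197] yaw -94.5 q [ 1.04  0.26 -0.49  0.   -0.82 -1.12] w 0.0467
  shift units [ 0.061 -0.016 -1.103]
  shift units [ 0.585 -2.769  0.   ]
  shift units [0.  0.  1.1]
31.262998580932617
```

Call:
{"name": "carry_out", "arguments": {
  "motion": [
    [0,0,-0.2,0,0,0,-1],
    [0,0,-0.45,0,0,0,-1],
    [0,0,-0.45,0,0,0,-1],
    [0,0,0,0,0,0,-1]
  ]
}}

```text
time_s: 5.1
eef_pos: [0.3522, 0.293, 0.1342]
ee_rot: [-0.679, 0.734, 0.001, 0.007]
force: [0.1, 0.2, -1.6]
gripper_width: 0.0471
finger_force: 31.6
```

Call:
{"name": "carry_out", "arguments": {
  "motion": [
    [0.1,-0.45,0,0,0,0,-1],
    [0.1,-0.45,0,0,0,0,-1],
    [0.1,-0.45,0,0,0,0,-1],
    [0.1,-0.45,0,0,0,0,-1],
    [0.1,-0.45,0,0,0,0,-1]
  ]
}}

```text
time_s: 5.6
eef_pos: [0.5712, 0.2214, 0.1273]
ee_rot: [-0.678, 0.735, 0.0, 0.0]
force: [0.2, 1.5, -1.2]
gripper_width: 0.0472
finger_force: 31.8
```

Call:
{"name": "carry_out", "arguments": {
  "motion": [
    [0.1,-0.45,0,0,0,0,-1],
    [0,0,0,0,0,0,-1],
    [0,0,0,0,0,0,-1]
  ]
}}

```text
time_s: 5.9
eef_pos: [0.6141, 0.2079, 0.1261]
ee_rot: [-0.678, 0.735, 0.001, -0.001]
force: [0.1, -0.5, -2.0]
gripper_width: 0.0473
finger_force: 32.0
```

```bash
python3 - <<'E'
from h import *
w=fr(SL,.136,.069)
go((*w,.021)); print(env.observe()["finger_force"])
q=prm("wrist"); im=eyes.get_image("wrist"); cv2.imwrite("pics/w2.png",im[:,:,::-1])
R=cv2.Rodrigues(q[2])[0]; print((-R.T@q[3]).round(3))
for d in models.boxes_of("wrist","slab")+models.boxes_of("wrist","jar_white"): print(np.round(d["box"]),d["p"])
E
```

```text
t 5.9 pos [0.6141 0.2079 0.1261] yaw -94.7 q [ 0.57  0.5   0.2  -0.   -1.27 -0.65] w 0.0473
  shift units [ 0.012 -0.096  1.051]
32.04421877861023
[0.609 0.137 0.269]
[362.  23. 268. 196.] 0.63
[246. 222. 150. 174.] 0.82
```

View pics/w2.png

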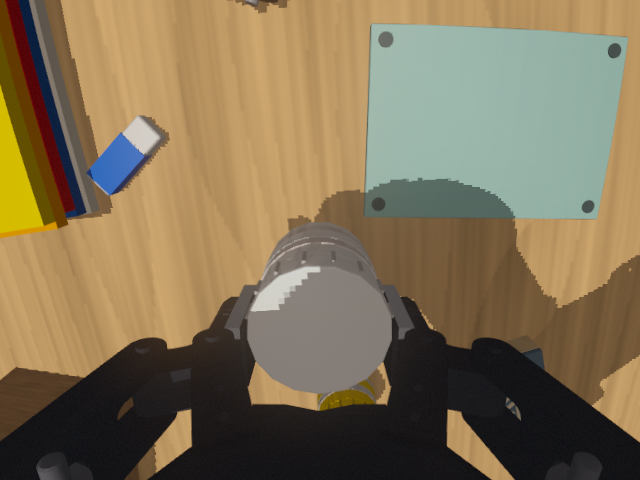

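The slab corners show at (371,24), (627,37), (597,219) and (365,215), and the jar is held upright.

```bash
python3 - <<'E'
from h import *
q=prm("wrist")
r=least_squares(lambda x:(proj(place(rect(.09,.065,.006),[*x,0]),q)-[[365,215],[371,24],[627,37],[597,219]]).ravel(),[.49,.146,-.09]); print(r.x,r.fun.round(1))
print(plane([[365,215],[371,24],[627,37],[597,219]],q,.006).round(3).tolist())
SL=r.x; w=fr(SL,.136,.069); go((*w,.021)); print(fr(SL,.136,0))
E
```

```text
[ 0.48440984  0.1456903  -0.0844602 ] [-0.7  1.6  0.2 -0.7  1.  -0.4 -0.5 -0.3]
[[0.579, 0.202, 0.006], [0.569, 0.074, 0.006], [0.39, 0.089, 0.006], [0.4, 0.218, 0.006]]
t 6.0 pos [0.613  0.2091 0.1277] yaw -94.5 q [ 0.57  0.49  0.19 -0.   -1.27 -0.65] w 0.0469
  shift units [ 0.051 -0.131  1.067]
[0.61992505 0.13421736]
```

Call:
{"name": "carry_out", "arguments": {
  "motion": [
    [0.04,-0.12,0.3,0,0,0,-1],
    [0,0,0.4,0,0,0,-1],
    [0,0,0.3,0,0,0,-1],
    [0,0,0.04,0,0,0,-1],
    [0,0,0,0,0,0,-1]
  ]
}}

```text
time_s: 6.55
eef_pos: [0.6251, 0.2042, 0.024]
ee_rot: [-0.679, 0.734, -0.0, -0.0]
force: [0.6, 0.5, -0.1]
gripper_width: 0.0471
finger_force: 32.5
```

Call:
{"name": "carry_out", "arguments": {
  "motion": [
    [0,0,0.02,0,0,0,-1],
    [0,0,0,0,0,0,-1]
  ]
}}

```text
time_s: 6.75
eef_pos: [0.6264, 0.2045, 0.0232]
ee_rot: [-0.679, 0.734, -0.0, 0.002]
force: [0.1, 1.2, -2.3]
gripper_width: 0.047
finger_force: 32.5
```

Call:
{"name": "carry_out", "arguments": {
  "motion": [
    [0,0,0.025,0,0,0,-1],
    [0,0,0,0,0,0,-1],
    [0,0,0,0,0,0,-1]
  ]
}}

```text
time_s: 7.05
eef_pos: [0.6262, 0.2041, 0.0197]
ee_rot: [-0.679, 0.735, -0.0, 0.001]
force: [0.3, 0.9, 2.8]
gripper_width: 0.047
finger_force: 32.6
```

Contact (force +2.8 N). Release and retreat.

Call:
{"name": "carry_out", "arguments": {
  "motion": [
    [0,0,0,0,0,0,0.5],
    [0,0,0,0,0,0,0.5],
    [0,0,0,0,0,0,0.5],
    [0,0,0,0,0,0,0.5]
  ]
}}

```text
time_s: 7.45
eef_pos: [0.6255, 0.2036, 0.0187]
ee_rot: [-0.679, 0.735, 0.0, -0.0]
force: [1.0, -0.1, -1.2]
gripper_width: 0.064
finger_force: 0.0
```

Call:
{"name": "carry_out", "arguments": {
  "motion": [
    [0,0,-0.3,0,0,0,0.5],
    [0,0,-0.45,0,0,0,0.6],
    [0,0,-0.45,0,0,0,1],
    [0,0,-0.45,0,0,0,1],
    [0,0,0,0,0,0,1]
  ]
}}

```text
time_s: 7.95
eef_pos: [0.629, 0.2045, 0.1923]
ee_rot: [-0.679, 0.734, -0.003, 0.007]
force: [-0.0, -0.3, 0.4]
gripper_width: 0.0854
finger_force: 0.0
```

```bash
sed -i 's/^SL=.*/SL=np.array([.484,.146,-.085])/' h.py; python3 - <<'E'
from h import *
q=prm("wrist"); im=eyes.get_image("wrist"); cv2.imwrite("pics/w3.png",im[:,:,::-1])
for d in models.boxes_of("wrist","jar_white"): print(np.round(d["box"]),d["p"],fitbox(cyl(.024,.058),[(q,d["box"])],[.62,.2,0]))
go((.352,-.296,.2)); print(fr(SL,.136,0),fr(SL,.136,.069))
E
```

```text
[292. 174.  61.  68.] 0.76 (array([ 0.62796955,  0.19884755, -0.00797217]), np.float64(0.1520865741958507))
t 8.1 pos [0.6261 0.2041 0.1853] yaw -94.5 q [ 0.55  0.49  0.33 -0.   -1.41 -0.63] w 0.0851
  shift units [ 5.203  2.336 -0.147]
[0.619509   0.13445392] [0.62536694 0.2032048 ]
```

Call:
{"name": "carry_out", "arguments": {
  "motion": [
    [0.42,0.19,0,0,0,0,1],
    [0.42,0.19,0,0,0,0,1],
    [0.42,0.19,0,0,0,0,1],
    [0.42,0.19,0,0,0,0,1],
    [0.42,0.19,0,0,0,0,1]
  ]
}}

```text
time_s: 8.55
eef_pos: [0.5122, 0.0003, 0.1822]
ee_rot: [-0.679, 0.734, 0.001, -0.001]
force: [0.8, -1.0, 0.1]
gripper_width: 0.0855
finger_force: 0.0
```

Call:
{"name": "carry_out", "arguments": {
  "motion": [
    [0.42,0.19,0,0,0,0,1],
    [0.42,0.19,0,0,0,0,1],
    [0.42,0.19,0,0,0,0,1],
    [0.42,0.19,0,0,0,0,1],
    [0.42,0.19,0,0,0,0,1]
  ]
}}

```text
time_s: 9.05
eef_pos: [0.4009, -0.201, 0.1825]
ee_rot: [-0.679, 0.734, 0.001, -0.001]
force: [1.7, -0.0, 0.1]
gripper_width: 0.0855
finger_force: 0.0
```

Call:
{"name": "carry_out", "arguments": {
  "motion": [
    [0.4,0.19,0,0,0,0,1],
    [0.4,0.19,0,0,0,0,1],
    [0,0,0,0,0,0,1],
    [0,0,0,0,0,0,1],
    [0,0,0,0,0,0,1]
  ]
}}

```text
time_s: 9.55
eef_pos: [0.3585, -0.276, 0.183]
ee_rot: [-0.679, 0.734, 0.001, -0.0]
force: [-0.2, -0.8, 0.9]
gripper_width: 0.0855
finger_force: 0.0
```

```bash
python3 - <<'E'
from h import *
go((.344,-.299,.018))
q=prm("wrist"); im=eyes.get_image("wrist"); cv2.imwrite("pics/w4.png",im[:,:,::-1])
for d in models.boxes_of("wrist","jar_blue"): print(np.round(d["box"]),d["p"],fitbox(cyl(.024,.058),[(q,d["box"])],[.344,-.3,0]))
for d in models.boxes_of("wrist","baren"): print(np.round(d["box"]),d["p"])
E
```

```text
t 9.6 pos [ 0.3585 -0.276   0.183 ] yaw -94.5 q [-0.31  0.08 -0.22 -0.   -1.26  0.23] w 0.0855
  shift units [0.24  0.127 1.65 ]
[302. 164.  67.  70.] 0.58 (array([ 0.34546131, -0.29380943,  0.00120924]), np.float64(0.9255947188488892))
[124.  47. 103. 108.] 0.92
[ 2.  0. 49. 77.] 0.91
[294.   1. 144.  75.] 0.87
[300. 166.  69.  67.] 0.64
```

View pics/w4.png

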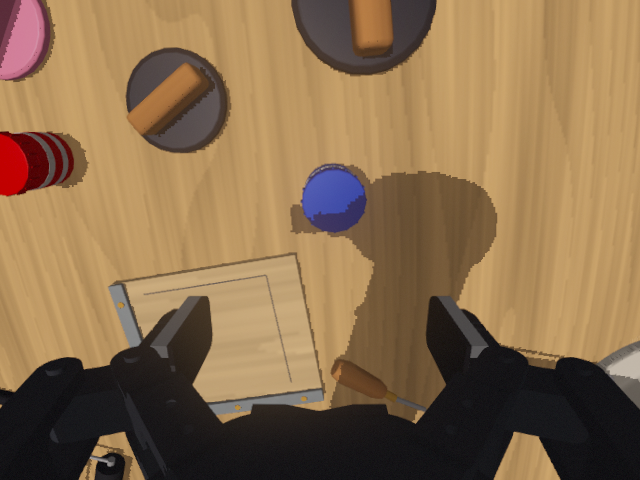

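Blue lid at (334,199). The small baren's disc is at (178,100), with the bar top about (167,100). Board corners at (110,285), (297,254) and (324,398).

```bash
python3 - <<'E'
from h import *
q=prm("wrist")
b=plane([[334,199]],q,.058)[0]; print("blue",b.round(4)); go((b[0],b[1],.018))
print("baren disc",plane([[177.5,99.5]],q,.006).round(4),"bar",plane([[167,100],[138,128],[197,74]],q,.037).round(4).tolist())
bd=[[.09,-.08,.014],[-.09,-.08,.009],[-.09,.08,.014]]
r=least_squares(lambda x:(proj(place(bd,[*x,0]),q)-[[110,285],[297,254],[324,394]]).ravel(),[.463,-.148,.094]);print("board",r.x,r.fun.round(1))
E
```

```text
blue [ 0.347  -0.2962  0.058 ]
t 9.7 pos [ 0.3591 -0.2758  0.1835] yaw -94.4 q [-0.31  0.08 -0.22 -0.   -1.26  0.23] w 0.0855
  shift units [0.213 0.106 1.655]
baren disc [[ 0.4696 -0.3808  0.006 ]] bar [[0.4665, -0.3779, 0.037], [0.4928, -0.3598, 0.037], [0.4409, -0.3939, 0.037]]
board [ 0.46478857 -0.1531738   0.09582532] [-1.2 -0.7 -0.6 -2.4  1.9  4.4]
```

Call:
{"name": "carry_out", "arguments": {
  "motion": [
    [0.21,0.1,0.2,0,0,0,1],
    [0,0,0.4,0,0,0,1],
    [0,0,0.4,0,0,0,1],
    [0,0,0.4,0,0,0,1],
    [0,0,0.23,0,0,0,1]
  ]
}}

```text
time_s: 10.2
eef_pos: [0.3459, -0.2952, 0.018]
ee_rot: [-0.679, 0.734, 0.002, -0.001]
force: [0.5, 0.0, 0.1]
gripper_width: 0.0853
finger_force: 0.0
```

Call:
{"name": "carry_out", "arguments": {
  "motion": [
    [0,0,0,0,0,0,1],
    [0,0,0,0,0,0,-1],
    [0,0,0,0,0,0,-1],
    [0,0,0,0,0,0,-1],
    [0,0,0,0,0,0,-1]
  ]
}}

```text
time_s: 10.7
eef_pos: [0.3483, -0.2973, 0.0225]
ee_rot: [-0.679, 0.734, -0.002, 0.001]
force: [-1.3, 1.9, 6.8]
gripper_width: 0.0468
finger_force: 30.1
```

Call:
{"name": "carry_out", "arguments": {
  "motion": [
    [0,0,0,0,0,0,-1],
    [0,0,-0.3,0,0,0,-1],
    [0,0,-0.45,0,0,0,-1],
    [0,0,-0.45,0,0,0,-1],
    [0,0,0,0,0,0,-1]
  ]
}}

```text
time_s: 11.2
eef_pos: [0.3507, -0.2991, 0.1478]
ee_rot: [-0.679, 0.734, -0.007, 0.002]
force: [0.8, 1.0, -1.7]
gripper_width: 0.0471
finger_force: 31.5
```

```bash
python3 - <<'E'
from h import *
w=fr(SL,.136,0); go((*w,.13)); print(env.observe()["finger_force"])
E
```

```text
t 11.2 pos [ 0.3507 -0.2991  0.1478] yaw -94.5 q [-0.36  0.11 -0.28  0.   -1.16  0.28] w 0.0471
  shift units [-4.532 -2.341  0.178]
31.51340961456299
```

Call:
{"name": "carry_out", "arguments": {
  "motion": [
    [-0.38,-0.19,0,0,0,0,-1],
    [-0.38,-0.19,0,0,0,0,-1],
    [-0.38,-0.19,0,0,0,0,-1],
    [-0.38,-0.19,0,0,0,0,-1],
    [-0.38,-0.19,0,0,0,0,-1]
  ]
}}

```text
time_s: 11.7
eef_pos: [0.4574, -0.1132, 0.1411]
ee_rot: [-0.678, 0.735, -0.0, 0.001]
force: [0.8, -1.3, -1.5]
gripper_width: 0.0471
finger_force: 31.4
```

Call:
{"name": "carry_out", "arguments": {
  "motion": [
    [-0.38,-0.19,0,0,0,0,-1],
    [-0.38,-0.19,0,0,0,0,-1],
    [-0.38,-0.19,0,0,0,0,-1],
    [-0.38,-0.19,0,0,0,0,-1],
    [-0.38,-0.19,0,0,0,0,-1]
  ]
}}

```text
time_s: 12.2
eef_pos: [0.5671, 0.0688, 0.1409]
ee_rot: [-0.679, 0.735, 0.0, 0.0]
force: [-0.0, -0.5, -0.1]
gripper_width: 0.0473
finger_force: 31.4
```

Call:
{"name": "carry_out", "arguments": {
  "motion": [
    [-0.36,-0.19,0,0,0,0,-1],
    [-0.36,-0.2,0,0,0,0,-1],
    [0,0,0,0,0,0,-1],
    [0,0,0,0,0,0,-1],
    [0,0,0,0,0,0,-1]
  ]
}}

```text
time_s: 12.7
eef_pos: [0.6107, 0.1351, 0.1408]
ee_rot: [-0.678, 0.735, 0.0, -0.0]
force: [0.2, -0.5, -1.9]
gripper_width: 0.0469
finger_force: 31.5
```

```bash
python3 - <<'E'
from h import *
w=fr(SL,.136,0); go((*w,.022)); print(env.observe()["finger_force"])
E
```

```text
t 12.7 pos [0.6107 0.1351 0.1408] yaw -94.6 q [ 0.47  0.44  0.15 -0.   -1.28 -0.55] w 0.0469
  shift units [-0.    -0.088  1.188]
31.53182029724121
```

Call:
{"name": "carry_out", "arguments": {
  "motion": [
    [0,-0.09,0.3,0,0,0,-1],
    [0,0,0.4,0,0,0,-1],
    [0,0,0.3,0,0,0,-1],
    [0,0,0.15,0,0,0,-1],
    [0,0,0,0,0,0,-1]
  ]
}}

```text
time_s: 13.2
eef_pos: [0.6184, 0.1333, 0.0242]
ee_rot: [-0.678, 0.735, 0.001, -0.002]
force: [0.4, 0.3, -0.8]
gripper_width: 0.0469
finger_force: 32.0
```

Call:
{"name": "carry_out", "arguments": {
  "motion": [
    [0,0,0.03,0,0,0,-1],
    [0,0,0,0,0,0,-1],
    [0,0,0,0,0,0,-1]
  ]
}}

```text
time_s: 13.5
eef_pos: [0.6206, 0.135, 0.0238]
ee_rot: [-0.678, 0.735, -0.0, 0.001]
force: [0.1, 0.4, -2.0]
gripper_width: 0.0468
finger_force: 32.0
```

Call:
{"name": "carry_out", "arguments": {
  "motion": [
    [0,0,0.02,0,0,0,-1],
    [0,0,0,0,0,0,-1],
    [0,0,0,0,0,0,-1]
  ]
}}

```text
time_s: 13.8
eef_pos: [0.6208, 0.1354, 0.0217]
ee_rot: [-0.679, 0.734, -0.0, 0.001]
force: [-0.7, 1.3, 3.6]
gripper_width: 0.0471
finger_force: 32.2
```

Call:
{"name": "carry_out", "arguments": {
  "motion": [
    [0,0,0,0,0,0,0.5],
    [0,0,0,0,0,0,0.5],
    [0,0,0,0,0,0,0.5],
    [0,0,0,0,0,0,0.5]
  ]
}}

```text
time_s: 14.2
eef_pos: [0.62, 0.1348, 0.0206]
ee_rot: [-0.679, 0.735, 0.0, -0.0]
force: [-0.5, -0.2, -0.4]
gripper_width: 0.0642
finger_force: 0.0
```

Call:
{"name": "carry_out", "arguments": {
  "motion": [
    [0,0,-0.3,0,0,0,0.5],
    [0,0,-0.45,0,0,0,0.6],
    [0,0,-0.45,0,0,0,1],
    [0,0,-0.45,0,0,0,1],
    [0,0,0,0,0,-1,1]
  ]
}}

```text
time_s: 14.7
eef_pos: [0.6236, 0.1354, 0.1941]
ee_rot: [0.71, -0.704, 0.004, -0.006]
force: [-0.3, 0.4, 0.5]
gripper_width: 0.0857
finger_force: 0.0
```

Call:
{"name": "carry_out", "arguments": {
  "motion": [
    [0,0,0,0,0,-1,1],
    [0,0,0,0,0,-1,1],
    [0,0,0,0,0,-1,1],
    [0,0,0,0,0,-1,1],
    [0,0,0,0,0,-1,1]
  ]
}}

```text
time_s: 15.2
eef_pos: [0.62, 0.1349, 0.1856]
ee_rot: [0.846, -0.532, -0.0, 0.0]
force: [-0.6, -0.6, -0.3]
gripper_width: 0.0852
finger_force: 0.0
```

Call:
{"name": "carry_out", "arguments": {
  "motion": [
    [0,0,0,0,0,-1,1],
    [0,0,0,0,0,-1,1],
    [0,0,0,0,0,-1,1],
    [0,0,0,0,0,-1,1],
    [0,0,0,0,0,-1,1]
  ]
}}

```text
time_s: 15.7
eef_pos: [0.62, 0.1349, 0.1856]
ee_rot: [0.942, -0.337, -0.0, 0.0]
force: [0.1, -0.4, -0.1]
gripper_width: 0.0858
finger_force: 0.0
```

Call:
{"name": "carry_out", "arguments": {
  "motion": [
    [0,0,0,0,0,-1,1],
    [0,0,0,0,0,-1,1],
    [0,0,0,0,0,-1,1],
    [0,0,0,0,0,-0.5,1],
    [0,0,0,0,0,0,1]
  ]
}}

```text
time_s: 16.2
eef_pos: [0.62, 0.1349, 0.1856]
ee_rot: [0.982, -0.191, -0.0, 0.0]
force: [-0.8, -0.1, 0.2]
gripper_width: 0.0851
finger_force: 0.0
```

```bash
python3 - <<'E'
from h import *
go((.66,.010,.19))
E
```

```text
t 16.2 pos [0.62   0.1349 0.1856] yaw -22.0 q [ 0.46  0.44  0.26 -0.   -1.39  0.73] w 0.0851
  shift units [ 0.839  1.008 -0.044]
```

Call:
{"name": "carry_out", "arguments": {
  "motion": [
    [0.28,0.34,0,0,0,0,1],
    [0.28,0.34,0,0,0,0,1],
    [0.28,0.34,0,0,0,0,1],
    [0,0,0,0,0,0,1],
    [0,0,0,0,0,0,1]
  ]
}}

```text
time_s: 16.7
eef_pos: [0.6597, 0.0078, 0.1853]
ee_rot: [0.981, -0.193, -0.0, 0.0]
force: [0.1, -0.4, 0.3]
gripper_width: 0.0855
finger_force: 0.0
```

```bash
python3 - <<'E'
from h import *
q=prm("wrist"); im=eyes.get_image("wrist"); cv2.imwrite("pics/w5.png",im[:,:,::-1])
for t in("brayer","brayer_roller"):
  for d in models.boxes_of("wrist",t)[:1]: print(t,np.round(d["box"]),d["p"])
go((.68,.003,.19))
E
```

```text
brayer [270.  69.  91. 199.] 0.76
brayer_roller [277.  72.  85. 198.] 0.69
t 16.9 pos [0.6595 0.0099 0.1858] yaw -22.0 q [ 0.25  0.49  0.34 -0.   -1.42  0.94] w 0.0854
  shift units [ 0.216 -0.013 -0.042]
```

View pics/w5.png

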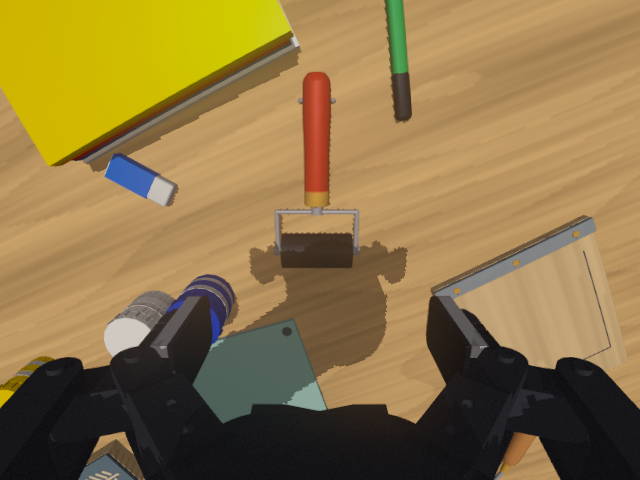

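Handle end at (317,72), ferrule end at (316,206), roller centre at (317,251). Nearly aligned with the tool.

```bash
python3 - <<'E'
from h import *
q=prm("wrist")
L=[[-.09,0,.018],[.006,0,.018],[.058,0,.0155]]
r=least_squares(lambda x:(proj(place(L,[*x,0]),q)-[[317,72],[316,206],[317,251]]).ravel(),[.68,.003,2.76]);print(r.x,np.degrees(r.x[2]),r.fun.round(1))
p=fr(r.x,-.006,0); print(p); go((*p,.10),(*p,.005),yaw=np.degrees(r.x[2])-180)
E
```

```text
[0.68022635 0.00359346 2.75438265] 157.81450096792634 [-0.2  5.3  0.6 -8.8 -0.4  3. ]
[0.68578215 0.00132782]
t 16.9 pos [0.6595 0.0099 0.1858] yaw -22.0 q [ 0.25  0.49  0.34 -0.   -1.42  0.94] w 0.0854
 turn z units: 0.04
  shift units [ 0.275 -0.02   0.858]
  shift units [0.   0.   0.95]
```

Call:
{"name": "carry_out", "arguments": {
  "motion": [
    [0.27,-0.02,0.3,0,0,0,1],
    [0,0,0.4,0,0,0,1],
    [0,0,0.4,0,0,0,1],
    [0,0,0.4,0,0,0,1],
    [0,0,0.2,0,0,0,1]
  ],
  "squeeze": 40
}}

```text
time_s: 17.35
eef_pos: [0.6829, 0.002, 0.0116]
ee_rot: [0.982, -0.191, -0.003, 0.001]
force: [-0.7, -0.3, -0.2]
gripper_width: 0.0854
finger_force: 0.0
```

Call:
{"name": "carry_out", "arguments": {
  "motion": [
    [0,0,0.07,0,0,0,1],
    [0,0,0,0,0,0,1],
    [0,0,0,0,0,0,-1],
    [0,0,0,0,0,0,-1],
    [0,0,0,0,0,0,-1]
  ]
}}

```text
time_s: 17.85
eef_pos: [0.6863, 0.0008, 0.0104]
ee_rot: [0.982, -0.191, 0.001, -0.0]
force: [0.1, -1.1, -0.7]
gripper_width: 0.0442
finger_force: 0.0
```

Call:
{"name": "carry_out", "arguments": {
  "motion": [
    [0,0,0,0,0,0,-1],
    [0,0,0,0,0,0,-1],
    [0,0,0,0,0,0,-1],
    [0,0,0,0,0,0,-1]
  ]
}}

```text
time_s: 18.25
eef_pos: [0.6859, 0.0006, 0.0096]
ee_rot: [0.982, -0.191, 0.001, -0.0]
force: [-1.2, 0.7, 5.0]
gripper_width: 0.0191
finger_force: 39.4
```

Call:
{"name": "carry_out", "arguments": {
  "motion": [
    [0,0,-0.2,0,0,0,-1],
    [0,0,-0.4,0,0,0,-1],
    [0,0,-0.4,0,0,0,-1],
    [0,0,-0.4,0,0,0,-1],
    [-0.35,0,0,0,0,0,-1]
  ]
}}

```text
time_s: 18.75
eef_pos: [0.6587, 0.0128, 0.1549]
ee_rot: [0.981, -0.192, 0.007, -0.001]
force: [1.2, 0.1, -1.8]
gripper_width: 0.0195
finger_force: 39.6
```

Call:
{"name": "carry_out", "arguments": {
  "motion": [
    [-0.35,0,0,0,0,0,-1],
    [-0.35,0,0,0,0,0,-1],
    [-0.35,0,0,0,0,0,-1],
    [0,0,0,0,0,1,-1],
    [0,0,0,0,0,1,-1]
  ]
}}

```text
time_s: 19.25
eef_pos: [0.5543, 0.0535, 0.1484]
ee_rot: [0.961, -0.277, -0.001, 0.0]
force: [0.7, 0.3, -1.5]
gripper_width: 0.0193
finger_force: 39.6
```

Call:
{"name": "carry_out", "arguments": {
  "motion": [
    [0,0,0,0,0,1,-1],
    [0,0,0,0,0,1,-1],
    [0,0,0,0,0,1,-1],
    [0,0,0,0,0,1,-1],
    [0,0,0,0,0,1,-1]
  ]
}}

```text
time_s: 19.75
eef_pos: [0.5551, 0.0531, 0.1478]
ee_rot: [0.878, -0.479, -0.001, 0.0]
force: [-0.1, -0.0, -1.3]
gripper_width: 0.0196
finger_force: 39.6
```

Call:
{"name": "carry_out", "arguments": {
  "motion": [
    [0,0,0,0,0,1,-1],
    [0,0,0,0,0,1,-1],
    [0,0,0,0,0,1,-1],
    [0,0,0,0,0,1,-1],
    [0,0,0,0,0,1,-1]
  ]
}}

```text
time_s: 20.25
eef_pos: [0.5551, 0.0531, 0.1478]
ee_rot: [0.753, -0.658, -0.001, 0.001]
force: [-0.3, 0.2, -1.7]
gripper_width: 0.0194
finger_force: 39.6
```

Call:
{"name": "carry_out", "arguments": {
  "motion": [
    [0,0,0,0,0,1,-1],
    [0,0,0,0,0,1,-1],
    [0,0,0,0,0,1,-1],
    [0,0,0,0,0,1,-1],
    [0,0,0,0,0,1,-1]
  ]
}}

```text
time_s: 20.75
eef_pos: [0.5551, 0.0531, 0.1478]
ee_rot: [-0.593, 0.805, 0.001, -0.001]
force: [-0.5, -0.4, -1.5]
gripper_width: 0.0194
finger_force: 39.6
```

Call:
{"name": "carry_out", "arguments": {
  "motion": [
    [0,0,0,0,0,1,-1],
    [0,0,0,0,0,1,-1],
    [0,0,0,0,0,1,-1],
    [0,0,0,0,0,1,-1],
    [0,0,0,0,0,1,-1]
  ]
}}

```text
time_s: 21.25
eef_pos: [0.555, 0.0531, 0.1478]
ee_rot: [-0.405, 0.915, 0.0, -0.001]
force: [-0.3, -0.8, -2.4]
gripper_width: 0.0196
finger_force: 39.6
```

Call:
{"name": "carry_out", "arguments": {
  "motion": [
    [0,0,0,0,0,1,-1],
    [0,0,0,0,0,1,-1],
    [0,0,0,0,0,1,-1],
    [0,0,0,0,0,1,-1],
    [0,0,0,0,0,1,-1]
  ]
}}

```text
time_s: 21.75
eef_pos: [0.5551, 0.0531, 0.1478]
ee_rot: [-0.197, 0.98, 0.0, -0.001]
force: [-0.8, 0.7, -1.4]
gripper_width: 0.0192
finger_force: 39.6
```

Call:
{"name": "carry_out", "arguments": {
  "motion": [
    [0,0,0,0,0,1,-1],
    [0,0,0,0,0,1,-1],
    [0,0,0,0,0,1,-1],
    [0,0,0,0,0,1,-1],
    [0,0,0,0,0,1,-1]
  ]
}}

```text
time_s: 22.25
eef_pos: [0.5551, 0.0531, 0.1478]
ee_rot: [0.02, 1.0, -0.0, -0.001]
force: [-0.5, 0.4, -1.2]
gripper_width: 0.0192
finger_force: 39.6
```

```bash
python3 - <<'E'
from h import *
p=fr(SL,.0015,0); go((*p,.13),(*p,.016),yaw=-184.9); print(env.observe()["finger_force"],env.observe()["force"])
q=prm("wrist"); im=eyes.get_image("wrist"); cv2.imwrite("pics/w6.png",im[:,:,::-1])
E
```

```text
t 22.2 pos [0.5551 0.0531 0.1478] yaw 177.7 q [ 0.38  0.31 -0.03 -0.   -1.23 -1.99] w 0.0192
 turn z units: 0.53
  shift units [0.772 0.865 0.178]
  shift units [0.   0.   1.14]
39.603728502988815 [-0.50721537  0.36384831 -1.23802818]
```

View pics/w6.png

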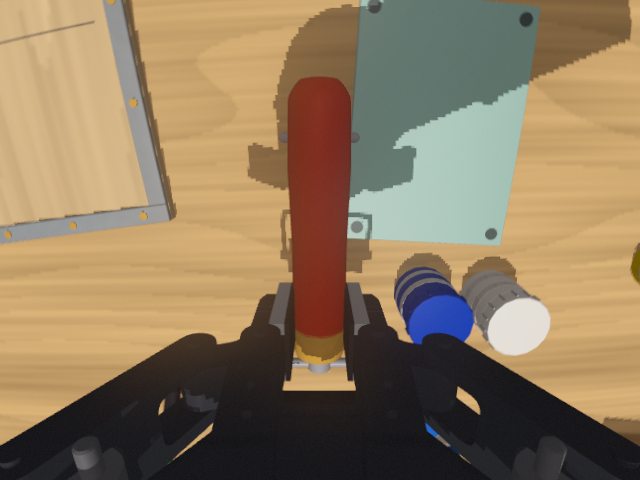

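Brayer held straight, handle end at (320,77). Going over the slab.

Call:
{"name": "carry_out", "arguments": {
  "motion": [
    [0.26,0.29,0,0,0,0.5,-1],
    [0.26,0.29,0,0,0,0,-1],
    [0.25,0.28,0,0,0,0,-1],
    [0,0,0.2,0,0,0,-1],
    [0,0,0.4,0,0,0,-1]
  ]
}}

```text
time_s: 22.8
eef_pos: [0.486, 0.1461, 0.0908]
ee_rot: [0.037, 0.999, 0.002, 0.003]
force: [0.9, 1.1, -2.3]
gripper_width: 0.0196
finger_force: 39.7
```

Call:
{"name": "carry_out", "arguments": {
  "motion": [
    [0,0,0.4,0,0,0,-1],
    [0,0,0.2,0,0,0,-1],
    [0,0,0,0,0,0,-1],
    [0,0,0,0,0,0,-1]
  ]
}}

```text
time_s: 23.2
eef_pos: [0.4847, 0.1439, 0.0291]
ee_rot: [0.039, 0.999, -0.0, 0.0]
force: [0.1, -0.1, -1.3]
gripper_width: 0.0195
finger_force: 39.7
```

```bash
python3 - <<'E'
from h import *
p=fr(SL,.0015,0); go((*p,.016),yaw=-184.9)
E
```

```text
t 23.2 pos [0.4847 0.1439 0.0291] yaw 175.5 q [ 0.6   0.33 -0.34  0.   -0.9  -2.25] w 0.0195
 turn z units: 0.08
  shift units [-0.006  0.021  0.131]
```

Call:
{"name": "carry_out", "arguments": {
  "motion": [
    [0,0.02,0.1,0,0,0.08,-1],
    [0,0,0,0,0,0,-1],
    [0,0,0,0,0,0,-1]
  ]
}}

```text
time_s: 23.5
eef_pos: [0.4848, 0.1461, 0.0192]
ee_rot: [0.043, 0.999, 0.0, 0.0]
force: [0.5, 0.3, -2.1]
gripper_width: 0.0193
finger_force: 39.7
```

Call:
{"name": "carry_out", "arguments": {
  "motion": [
    [0,0,0.025,0,0,0,-1],
    [0,0,0,0,0,0,-1],
    [0,0,0,0,0,0,-1]
  ]
}}

```text
time_s: 23.8
eef_pos: [0.4846, 0.1459, 0.0164]
ee_rot: [0.043, 0.999, 0.0, 0.0]
force: [0.3, -0.1, -1.2]
gripper_width: 0.0193
finger_force: 39.7
```

Call:
{"name": "carry_out", "arguments": {
  "motion": [
    [0,0,0.02,0,0,0,-1],
    [0,0,0,0,0,0,-1],
    [0,0,0,0,0,0,-1]
  ]
}}

```text
time_s: 24.1
eef_pos: [0.4849, 0.146, 0.0155]
ee_rot: [0.043, 0.999, 0.0, 0.001]
force: [-4.0, 0.6, 8.9]
gripper_width: 0.0194
finger_force: 40.7
```

Call:
{"name": "carry_out", "arguments": {
  "motion": [
    [0,0,0.01,0,0,0,-1],
    [0,0,0,0,0,0,-1],
    [0,0,0,0,0,0,-1]
  ]
}}

```text
time_s: 24.4
eef_pos: [0.4849, 0.146, 0.0155]
ee_rot: [0.043, 0.999, 0.0, 0.001]
force: [-6.5, -0.2, 16.5]
gripper_width: 0.0192
finger_force: 41.5
```

Call:
{"name": "carry_out", "arguments": {
  "motion": [
    [0,0,-0.02,0,0,0,-1],
    [0,0,0,0,0,0,0.2],
    [0,0,0,0,0,0,0.4],
    [0,0,0,0,0,0,0.4],
    [0,0,0,0,0,0,0.4]
  ]
}}

```text
time_s: 24.9
eef_pos: [0.4846, 0.1459, 0.0151]
ee_rot: [0.043, 0.999, -0.0, -0.0]
force: [-0.5, -0.1, 0.2]
gripper_width: 0.0596
finger_force: 0.0
```

Call:
{"name": "carry_out", "arguments": {
  "motion": [
    [0,0,-0.2,0,0,0,0.4],
    [0,0,-0.4,0,0,0,0.5],
    [0,0,-0.45,0,0,0,1],
    [0,0,-0.45,0,0,0,1],
    [0,0,-0.2,0,0,-1,1]
  ]
}}

```text
time_s: 25.4
eef_pos: [0.4864, 0.1465, 0.19]
ee_rot: [-0.001, 1.0, 0.001, 0.003]
force: [0.5, 0.7, 0.1]
gripper_width: 0.0853
finger_force: 0.0
```

```bash
python3 - <<'E'
from h import *
q=prm("wrist"); im=eyes.get_image("wrist"); cv2.imwrite("pics/w7.png",im[:,:,::-1])
go((.461,.33,.19),yaw=-76.5)
E
```

```text
t 25.4 pos [0.4873 0.1467 0.1918] yaw -179.5 q [ 0.6   0.18 -0.09  0.   -1.29 -2.16] w 0.0853
 turn z units: -20.59
  shift units [-1.843 -0.172  0.018]
```

View pics/w7.png

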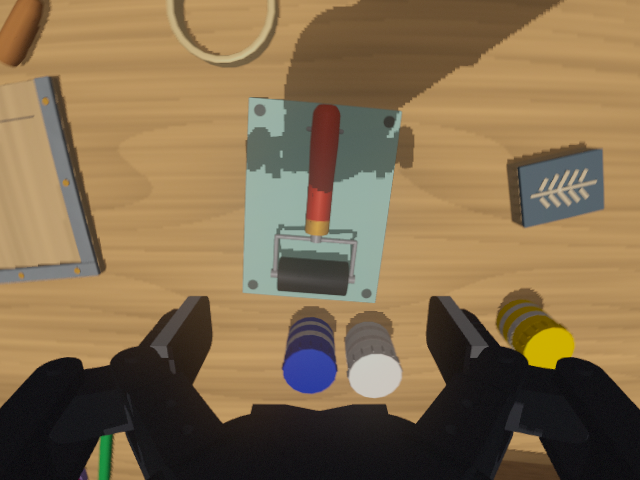

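Brayer centred on the slab with the roller at the far end; jars behind, blue (309,370), white (373,375). Block at (562,187).

```bash
python3 - <<'E'
from h import *
q=prm("wrist")
print("block top",plane([[519,163],[603,149],[604,209],[526,226]],q,.024).round(4).tolist())
print("board left corners",plane([[100,264],[51,77]],q,.014).round(4).tolist(), "slab",plane([[375,302],[244,292],[249,97],[401,110]],q,.006).round(4).tolist())
print("brayer",plane([[326,105]],q,.018).round(4),plane([[314,277]],q,.02).round(4))
print("lids",plane([[309,370],[373,375]],q,.058).round(4).tolist())
E
```

```text
block top [[0.443, 0.3166, 0.024], [0.429, 0.3911, 0.024], [0.4817, 0.4038, 0.024], [0.4983, 0.332, 0.024]]
board left corners [[0.5416, -0.0606, 0.014], [0.3743, -0.0791, 0.014]] slab [[0.5821, 0.2034, 0.006], [0.5724, 0.0747, 0.006], [0.3926, 0.0874, 0.006], [0.4019, 0.2164, 0.006]]
brayer [[0.3993 0.1521 0.018 ]] [[0.5498 0.1432 0.02  ]]
lids [[0.6231, 0.1395, 0.058], [0.6283, 0.1967, 0.058]]
```

Call:
{"name": "carry_out", "arguments": {
  "motion": [
    [0,0,0,0,0,-1,1],
    [0,0,0,0,0,-1,1],
    [0,0,0,0,0,-1,1],
    [0,0,0,0,0,-1,1],
    [0,0,0,0,0,-1,1]
  ]
}}

```text
time_s: 25.95
eef_pos: [0.4844, 0.1458, 0.1847]
ee_rot: [-0.219, 0.976, -0.0, -0.0]
force: [-0.3, 0.0, 0.3]
gripper_width: 0.0857
finger_force: 0.0
```

Call:
{"name": "carry_out", "arguments": {
  "motion": [
    [0,0,0,0,0,-1,1],
    [0,0,0,0,0,-1,1],
    [0,0,0,0,0,-1,1],
    [0,0,0,0,0,-1,1],
    [0,0,0,0,0,-1,1]
  ]
}}

```text
time_s: 26.45
eef_pos: [0.4844, 0.1458, 0.1847]
ee_rot: [-0.425, 0.905, 0.0, -0.0]
force: [-0.1, 0.3, -0.0]
gripper_width: 0.0852
finger_force: 0.0
```

Call:
{"name": "carry_out", "arguments": {
  "motion": [
    [0,0,0,0,0,-1,1],
    [0,0,0,0,0,-1,1],
    [0,0,0,0,0,-1,1],
    [0,0,0,0,0,-1,1],
    [0,0,0,0,0,-1,1]
  ]
}}

```text
time_s: 26.95
eef_pos: [0.4844, 0.1458, 0.1847]
ee_rot: [-0.61, 0.792, 0.0, -0.0]
force: [0.6, 0.2, -0.4]
gripper_width: 0.0854
finger_force: 0.0
```

Call:
{"name": "carry_out", "arguments": {
  "motion": [
    [0,0,0,0,0,-1,1],
    [0,0,0,0,0,-1,1],
    [0,0,0,0,0,-1,1],
    [0,0,0,0,0,-1,1],
    [0,0,0,0,0,-0.6,1]
  ]
}}

```text
time_s: 27.45
eef_pos: [0.4844, 0.1458, 0.1847]
ee_rot: [0.756, -0.655, -0.0, 0.0]
force: [-0.1, -0.2, 0.3]
gripper_width: 0.0853
finger_force: 0.0
```

Call:
{"name": "carry_out", "arguments": {
  "motion": [
    [-0.46,-0.04,0,0,0,0,1],
    [-0.46,-0.04,0,0,0,0,1],
    [-0.46,-0.04,0,0,0,0,1],
    [-0.46,-0.05,0,0,0,0,1],
    [0,0,0,0,0,0,1]
  ]
}}

```text
time_s: 27.95
eef_pos: [0.4747, 0.3349, 0.1835]
ee_rot: [0.756, -0.654, -0.0, 0.001]
force: [0.2, -0.9, -0.0]
gripper_width: 0.0851
finger_force: 0.0
```

```bash
python3 - <<'E'
from h import *
q=prm("wrist"); im=eyes.get_image("wrist"); cv2.imwrite("pics/w8.png",im[:,:,::-1])
go((.461,.36,.19),yaw=-76.5)
h=cv2.cvtColor(im,cv2.COLOR_RGB2GRAY)
for d in models.boxes_of("wrist","block"): print(np.round(d["box"]),d["p"])
E
```

```text
t 28.0 pos [0.4749 0.3326 0.1837] yaw -81.8 q [ 0.88  0.33  0.09 -0.   -1.33 -0.74] w 0.0853
 turn z units: -1.06
  shift units [-0.299  0.071 -0.063]
[287. 197.  76.  88.] 0.84
```

View pics/w8.png

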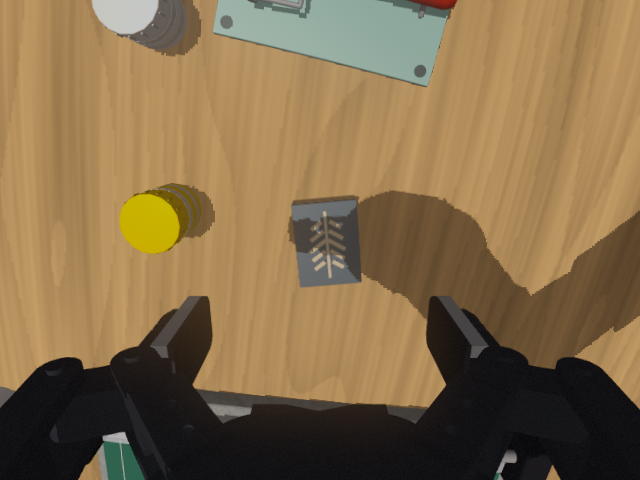

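Block top corners at (293,205), (357,199), (361,281) and (301,287).

```bash
python3 - <<'E'
from h import *
q=prm("wrist")
P=[[301,287],[293,205],[357,199],[361,281]]
r=least_squares(lambda x:(proj(place(rect(.0275,.0375,.024),[*x,0]),q)-P).ravel(),[.46,.36,.235]);print(r.x,np.degrees(r.x[2]),r.fun.round(1))
y=np.degrees(r.x[2])-90; go((r.x[0],r.x[1],.1),(r.x[0],r.x[1],.010),yaw=y)
E
```

```text
[0.4641929  0.35423733 0.22612069] 12.955761129059196 [-0.4 -0.2 -1.2 -0.6  0.5 -0.1  1.1  1. ]
t 28.1 pos [0.4751 0.3312 0.1841] yaw -81.9 q [ 0.88  0.33  0.09 -0.   -1.34 -0.74] w 0.0854
 turn z units: -0.96
  shift units [-0.249  0.055  0.841]
  shift units [0.  0.  0.9]
```

Call:
{"name": "carry_out", "arguments": {
  "motion": [
    [-0.25,0.05,0.2,0,0,-0.96,1],
    [0,0,0.4,0,0,0,1],
    [0,0,0.4,0,0,0,1],
    [0,0,0.4,0,0,0,1],
    [0,0,0.3,0,0,0,1]
  ]
}}

```text
time_s: 28.55
eef_pos: [0.4665, 0.3523, 0.013]
ee_rot: [0.781, -0.624, -0.0, 0.001]
force: [-0.3, -0.7, 0.4]
gripper_width: 0.0857
finger_force: 0.0
```

Call:
{"name": "carry_out", "arguments": {
  "motion": [
    [0,0,0,0,0,0,1],
    [0,0,0,0,0,0,1]
  ]
}}

```text
time_s: 28.75
eef_pos: [0.4679, 0.3538, 0.0162]
ee_rot: [0.782, -0.624, 0.0, -0.0]
force: [0.1, 1.5, 1.4]
gripper_width: 0.0856
finger_force: 0.0
```

```bash
python3 - <<'E'
from h import *
go((.463,.358,.010),yaw=-77.05)
E
```

```text
t 28.8 pos [0.4679 0.3538 0.0162] yaw -77.2 q [ 0.91  0.48 -0.14  0.   -0.95 -0.69] w 0.0856
 turn z units: -0.02
  shift units [-0.052  0.038  0.062]
```

Call:
{"name": "carry_out", "arguments": {
  "motion": [
    [-0.03,0.03,0.06,0,0,0,1],
    [0,0,0,0,0,0,1],
    [0,0,0,0,0,0,-1],
    [0,0,0,0,0,0,-1],
    [0,0,0,0,0,0,-1]
  ]
}}

```text
time_s: 29.25
eef_pos: [0.464, 0.3573, 0.0103]
ee_rot: [0.782, -0.623, 0.0, -0.001]
force: [-1.6, -0.1, 5.1]
gripper_width: 0.0537
finger_force: 43.3
```

Call:
{"name": "carry_out", "arguments": {
  "motion": [
    [0,0,0,0,0,0,-1],
    [0,0,0,0,0,0,-1],
    [0,0,0,0,0,0,-1]
  ]
}}

```text
time_s: 29.55
eef_pos: [0.464, 0.3572, 0.0103]
ee_rot: [0.782, -0.623, 0.0, -0.001]
force: [-1.4, -1.3, 6.3]
gripper_width: 0.0538
finger_force: 43.3
```

Call:
{"name": "carry_out", "arguments": {
  "motion": [
    [0,0,-0.2,0,0,0,-1],
    [0,0,-0.4,0,0,0,-1],
    [0,0,-0.45,0,0,0,-1],
    [0,0,0,0,0,0,-1],
    [0,0,0,0,0,0,-1]
  ]
}}

```text
time_s: 30.05
eef_pos: [0.4637, 0.3573, 0.1152]
ee_rot: [0.782, -0.624, -0.0, -0.001]
force: [-0.2, 0.2, -1.7]
gripper_width: 0.0537
finger_force: 42.7
```

```bash
python3 - <<'E'
from h import *
im=eyes.get_image("wrist"); cv2.imwrite("pics/w9.png",im[:,:,::-1])
go((.50,-.10,.13),yaw=-84.5)
E
```

```text
t 30.1 pos [0.463  0.3565 0.1136] yaw -77.2 q [ 0.92  0.38 -0.01 -0.   -1.17 -0.7 ] w 0.0541
 turn z units: 1.47
  shift units [ 4.58   0.069 -0.164]
```

View pics/w9.png

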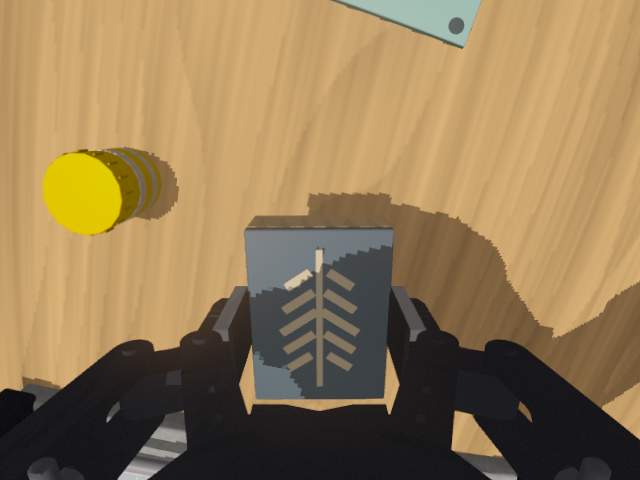

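Block held square, face up; its ends show at rows 228 and 398.

```bash
python3 - <<'E'
from h import *
q=prm("wrist"); o=env.observe(); p=np.array(o["eef_pos"]); R=Ro.from_quat(o["ee_rot"]).as_matrix()
P=plane([[247,228],[393,228],[386,398],[256,398]],q,p[2]+.0137); print(((P-p)@R).round(4).tolist())
E
```

```text
[[0.0366, -0.0268, -0.0137], [0.0365, 0.0263, -0.0137], [-0.0384, 0.028, -0.0137], [-0.0383, -0.0274, -0.0137]]
```

Call:
{"name": "carry_out", "arguments": {
  "motion": [
    [0,0,-0.2,0,0,0.75,-1],
    [0,0,0,0,0,0.75,-1],
    [0.41,0,0,0,0,0,-1],
    [0.41,0,0,0,0,0,-1],
    [0.41,0,0,0,0,0,-1]
  ]
}}

```text
time_s: 30.6
eef_pos: [0.4739, 0.2325, 0.1322]
ee_rot: [0.74, -0.673, -0.0, 0.002]
force: [0.5, -0.6, -1.8]
gripper_width: 0.0538
finger_force: 42.7
```

Call:
{"name": "carry_out", "arguments": {
  "motion": [
    [0.41,0,0,0,0,0,-1],
    [0.41,0,0,0,0,0,-1],
    [0.41,0,0,0,0,0,-1],
    [0.41,0,0,0,0,0,-1],
    [0.41,0,0,0,0,0,-1]
  ]
}}

```text
time_s: 31.1
eef_pos: [0.493, 0.0284, 0.1326]
ee_rot: [0.739, -0.673, -0.001, 0.001]
force: [1.4, -0.1, -0.3]
gripper_width: 0.0539
finger_force: 42.7
```

Call:
{"name": "carry_out", "arguments": {
  "motion": [
    [0.3,0,0,0,0,0,-1],
    [0,0,0,0,0,0,-1],
    [0,0,0,0,0,0,-1]
  ]
}}

```text
time_s: 31.4
eef_pos: [0.4961, -0.0003, 0.1328]
ee_rot: [0.739, -0.674, -0.001, 0.001]
force: [-0.3, -0.3, -1.4]
gripper_width: 0.0537
finger_force: 42.7
```

```bash
python3 - <<'E'
from h import *
im=eyes.get_image("wrist"); cv2.imwrite("pics/w10.png",im[:,:,::-1])
go((.50,-.10,.13),yaw=-84.5)
E
```

```text
t 31.4 pos [4.963e-01 4.000e-04 1.331e-01] yaw -84.7 q [ 0.32  0.21 -0.21 -0.   -1.16 -0.22] w 0.0535
 turn z units: -0.04
  shift units [1.003 0.059 0.031]
```

View pics/w10.png

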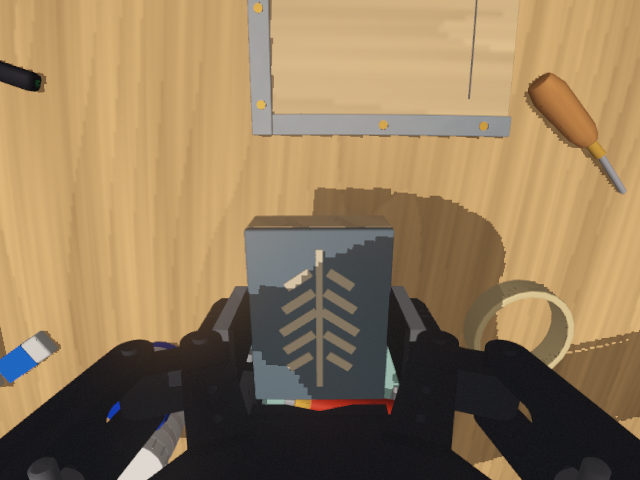

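The board's inner strip corner is at (272,114); the left strip's inner edge runs to (510,117) and the far strip's to (270,2).

```bash
python3 - <<'E'
from h import *
q=prm("wrist")
P=plane([[272,114],[510,117],[270,2]],q,.014); print(P.round(4).tolist())
O=plane([[253,134],[511,135]],q,.014); print("outer",O.round(4).tolist(),np.linalg.norm(O[0]-O[1]))
d=P[0]-P[1]; y1=np.degrees(np.arctan2(d[1],d[0])); e=P[0]-P[2]; y2=np.degrees(np.arctan2(-e[0],e[1])); print(y1,y2)
yaw=np.radians(y1*.65+y2*.35); BD=np.array([*P[0][:2],yaw]); BD[:2]=fr(BD,-.076,-.066); print("board",BD.round(4))
t=fr(BD,.0440,.0240); c,s=np.cos(yaw),np.sin(yaw)
# block centre in tool = (-.001,0); tool x = -board y
p=t+.001*np.array([s,-c]); print(p); go((*p,.10),(*p,.0205),yaw=np.degrees(yaw)-90)
E
```

```text
[[0.5359, -0.0777, 0.014], [0.3719, -0.0923, 0.014], [0.5418, -0.1472, 0.014]]
outer [[0.5482, -0.0633, 0.014], [0.3686, -0.0804, 0.014]] 0.1803917518364783
5.120699006179725 4.842401851419354
board [ 0.466  -0.1501  0.0877]
[ 0.50779302 -0.12328743]
t 31.4 pos [4.963e-01 4.000e-04 1.331e-01] yaw -84.7 q [ 0.32  0.21 -0.21 -0.   -1.16 -0.22] w 0.0535
 turn z units: 0.06
  shift units [ 1.242 -0.006  0.331]
  shift units [0.    0.    0.795]
```

Call:
{"name": "carry_out", "arguments": {
  "motion": [
    [0.42,0,0,0,0,0,-1],
    [0.42,0,0,0,0,0,-1],
    [0.4,0,0,0,0,0,-1],
    [0,0,0.4,0,0,0,-1],
    [0,0,0.4,0,0,0,-1]
  ]
}}

```text
time_s: 31.95
eef_pos: [0.5095, -0.1231, 0.0536]
ee_rot: [0.739, -0.674, 0.001, -0.001]
force: [0.8, -0.1, -1.9]
gripper_width: 0.054
finger_force: 42.7
```

Call:
{"name": "carry_out", "arguments": {
  "motion": [
    [0,0,0.15,0,0,0,-1],
    [0,0,0,0,0,0,-1],
    [0,0,0,0,0,0,-1]
  ]
}}

```text
time_s: 32.25
eef_pos: [0.5092, -0.1224, 0.0396]
ee_rot: [0.74, -0.673, 0.0, 0.0]
force: [-0.0, -0.0, -0.8]
gripper_width: 0.0539
finger_force: 42.7
```

```bash
python3 - <<'E'
from h import *
go((.5078,-.1233,.0195),yaw=-84.8)
im=eyes.get_image("wrist"); cv2.imwrite("pics/w11.png",im[:,:,::-1])
E
```

```text
t 32.2 pos [ 0.5092 -0.1224  0.0396] yaw -84.5 q [ 0.06  0.35 -0.28  0.   -0.94  0.03] w 0.0539
 turn z units: 0.05
  shift units [0.008 0.014 0.201]
```

Call:
{"name": "carry_out", "arguments": {
  "motion": [
    [0.01,0.015,0.14,0,0,0.05,-1],
    [0,0,0,0,0,0,-1],
    [0,0,0,0,0,0,-1]
  ]
}}

```text
time_s: 32.6
eef_pos: [0.5079, -0.1241, 0.0264]
ee_rot: [0.738, -0.675, 0.001, -0.0]
force: [-0.7, 0.2, -1.2]
gripper_width: 0.0538
finger_force: 42.7
```

Call:
{"name": "carry_out", "arguments": {
  "motion": [
    [0,0,0.035,0,0,0,-1],
    [0,0,0,0,0,0,-1],
    [0,0,0,0,0,0,-1]
  ]
}}

```text
time_s: 32.9
eef_pos: [0.5074, -0.1242, 0.0221]
ee_rot: [0.738, -0.675, 0.0, -0.0]
force: [0.1, 0.6, -1.3]
gripper_width: 0.0539
finger_force: 42.7
```

Call:
{"name": "carry_out", "arguments": {
  "motion": [
    [0,0,0.02,0,0,0,-1],
    [0,0,0,0,0,0,-1],
    [0,0,0,0,0,0,-1]
  ]
}}

```text
time_s: 33.2
eef_pos: [0.5071, -0.1243, 0.0197]
ee_rot: [0.738, -0.675, -0.0, 0.0]
force: [0.3, -0.6, -1.4]
gripper_width: 0.0538
finger_force: 42.7
```

Call:
{"name": "carry_out", "arguments": {
  "motion": [
    [0,0,0.015,0,0,0,-1],
    [0,0,0,0,0,0,-1],
    [0,0,0,0,0,0,-1]
  ]
}}

```text
time_s: 33.5
eef_pos: [0.5074, -0.1243, 0.0193]
ee_rot: [0.738, -0.675, 0.0, -0.0]
force: [-3.4, 1.4, 7.9]
gripper_width: 0.0537
finger_force: 43.6
```

Call:
{"name": "carry_out", "arguments": {
  "motion": [
    [0,0,-0.01,0,0,0,-1],
    [0,0,0,0,0,0,0.7],
    [0,0,0,0,0,0,0.7],
    [0,0,0,0,0,0,0.7],
    [0,0,0,0,0,0,0.7]
  ]
}}

```text
time_s: 34.0
eef_pos: [0.5072, -0.1243, 0.0192]
ee_rot: [0.738, -0.675, -0.0, 0.0]
force: [-0.6, 0.1, -0.0]
gripper_width: 0.0728
finger_force: 0.0
```

Call:
{"name": "carry_out", "arguments": {
  "motion": [
    [0,0,-0.2,0,0,0,0.7],
    [0,0,-0.45,0,0,0,1],
    [-0.3,0,-0.45,0,0,0,1],
    [-0.45,0,-0.45,0,0,0,1],
    [-0.45,0,-0.1,0,0,0,1]
  ]
}}

```text
time_s: 34.5
eef_pos: [0.4996, -0.0161, 0.1758]
ee_rot: [0.737, -0.676, 0.003, -0.003]
force: [1.9, 0.8, 0.8]
gripper_width: 0.0855
finger_force: 0.0
```

Call:
{"name": "carry_out", "arguments": {
  "motion": [
    [0,0,0,0,0,0,1],
    [0,0,0,0,0,0,1]
  ]
}}

```text
time_s: 34.7
eef_pos: [0.4975, -0.0156, 0.1715]
ee_rot: [0.739, -0.674, 0.0, -0.0]
force: [-0.3, -0.8, 0.3]
gripper_width: 0.0855
finger_force: 0.0
```

```bash
python3 - <<'E'
from h import *
im=eyes.get_image("wrist"); cv2.imwrite("pics/w12.png",im[:,:,::-1])
go((.468,-.379,.19),yaw=-56.7)
E
```

```text
t 34.8 pos [ 0.4973 -0.0165  0.1709] yaw -84.8 q [ 0.28  0.18 -0.14 -0.   -1.25 -0.19] w 0.0855
 turn z units: -5.63
  shift units [ 2.869  2.235 -0.191]
```

View pics/w12.png

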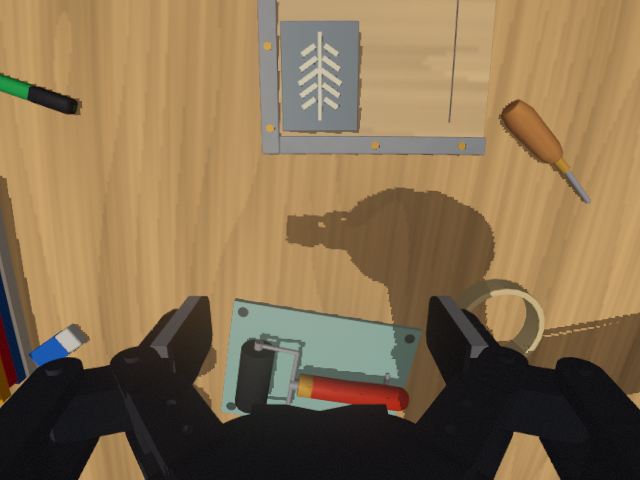

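The block sits in the corner, top corners at (281,22), (359,21), (358,131) and (283,131). Next measure it and go to the baren.

```bash
echo 'BD=np.array([.466,-.150,.0905])' >> h.py; python3 - <<'E'
from h import *
q=prm("wrist")
P=plane([[281,22],[359,21],[358,131],[283,131]],q,.033); C=P.mean(0)
I=plane([[279,137],[484,138]],q,.014); print(I.round(4).tolist())
d=I[0]-I[1]; yaw=np.arctan2(d[1],d[0]); B=np.array([*I[0][:2],yaw]); B[:2]=fr(B,-.076,-.066); print("board",B)
c,s=np.cos(B[2]),np.sin(B[2]); e=C[:2]-B[:2]; print("block in board",[c*e[0]+s*e[1],-s*e[0]+c*e[1]], P.round(4).tolist())
o=plane([[265,152],[485,153]],q,.014); print("outer",o.round(4).tolist())
g=(fr(SL,0,-.065)+fr(BD,0,.08))/2; print("baren target",g)
for F in(SL,BD):
  e=g-F[:2]; c,s=np.cos(F[2]),np.sin(F[2]); print([c*e[0]+s*e[1],-s*e[0]+c*e[1]])
E
```

```text
[[0.535, -0.0787, 0.014], [0.3719, -0.0936, 0.014]]
board [ 0.46531735 -0.15136862  0.09102651]
block in board [np.float64(0.0434648269173043), np.float64(0.024235112604251173)] [[0.5368, -0.1575, 0.033], [0.483, -0.163, 0.033], [0.4753, -0.0888, 0.033], [0.5304, -0.0838, 0.033]]
outer [[0.5454, -0.0661, 0.014], [0.3688, -0.082, 0.014]]
baren target [0.46862576 0.00545364]
[np.float64(-0.003386669178923706), np.float64(-0.14134417650160278)]
[np.float64(0.016664377570863066), np.float64(0.15458016716266504)]
```

Call:
{"name": "carry_out", "arguments": {
  "motion": [
    [0,0,0,0,0,-1,1],
    [0,0,0,0,0,-1,1],
    [0,0,0,0,0,-1,1],
    [0,0,0,0,0,-1,1],
    [0,0,0,0,0,-1,1]
  ]
}}

```text
time_s: 35.25
eef_pos: [0.4972, -0.0179, 0.1703]
ee_rot: [0.867, -0.499, -0.001, 0.001]
force: [-1.0, -0.9, -0.3]
gripper_width: 0.0853
finger_force: 0.0
```

Call:
{"name": "carry_out", "arguments": {
  "motion": [
    [0,0,0,0,0,-0.63,1],
    [0.36,0.28,0,0,0,0,1],
    [0.36,0.28,0,0,0,0,1],
    [0.36,0.28,0,0,0,0,1],
    [0.36,0.28,0,0,0,0,1]
  ]
}}

```text
time_s: 35.75
eef_pos: [0.4817, -0.2012, 0.1704]
ee_rot: [0.88, -0.476, -0.001, 0.0]
force: [0.6, -1.1, -0.2]
gripper_width: 0.0853
finger_force: 0.0
```

Call:
{"name": "carry_out", "arguments": {
  "motion": [
    [0.36,0.28,0,0,0,0,1],
    [0.36,0.28,0,0,0,0,1],
    [0.36,0.28,0,0,0,0,1],
    [0,0,0,0,0,0,1],
    [0,0,0,0,0,0,1]
  ]
}}

```text
time_s: 36.25
eef_pos: [0.4704, -0.3366, 0.1698]
ee_rot: [0.879, -0.477, -0.001, 0.0]
force: [-0.1, 0.6, 0.2]
gripper_width: 0.0858
finger_force: 0.0
```

```bash
python3 - <<'E'
from h import *
im=eyes.get_image("wrist"); cv2.imwrite("pics/w13.png",im[:,:,::-1])
for d in models.boxes_of("wrist","baren"): print(np.round(d["box"]),d["p"])
q=prm("wrist"); go((.468,-.379,.1),(.468,-.379,.015),yaw=-56.7)
print("bar should be at",proj([[.468,-.379,.037],[.468+.033*.835,-.379+.033*.549,.037],[.468-.033*.835,-.379-.033*.549,.037]],q).round().tolist())
# grip bar by colour
h=cv2.cvtColor(im,cv2.COLOR_RGB2HSV); m=cv2.inRange(h,(5,130,60),(16,255,255)); cs=cv2.findContours(m,0,2)[0]
for k in cs:
    if cv2.contourArea(k)>400: print(cv2.minAreaRect(k))
E
```

```text
[476. 150. 137. 126.] 0.8
[193.   0. 112.  46.] 0.72
t 36.4 pos [ 0.4713 -0.3348  0.1706] yaw -56.8 q [-0.35  0.34  0.06 -0.   -1.3   0.93] w 0.0852
 turn z units: -0.02
  shift units [0.351 0.27  0.706]
  shift units [0.   0.   0.85]
bar should be at [[355.0, 179.0], [311.0, 179.0], [399.0, 179.0]]
((373.8555603027344, 321.93658447265625), (63.56398391723633, 206.73599243164062), 37.746803283691406)
((339.6367492675781, 259.8976135253906), (62.55999755859375, 125.83999633789062), 73.73979187011719)
((559.23046875, 218.10037231445312), (50.605995178222656, 120.11302185058594), 37.5685920715332)
((351.0, 177.5), (27.0, 86.0), 90.0)
((184.655029296875, 125.58734130859375), (103.21986389160156, 73.28478240966797), 7.594643592834473)
```

View pics/w13.png

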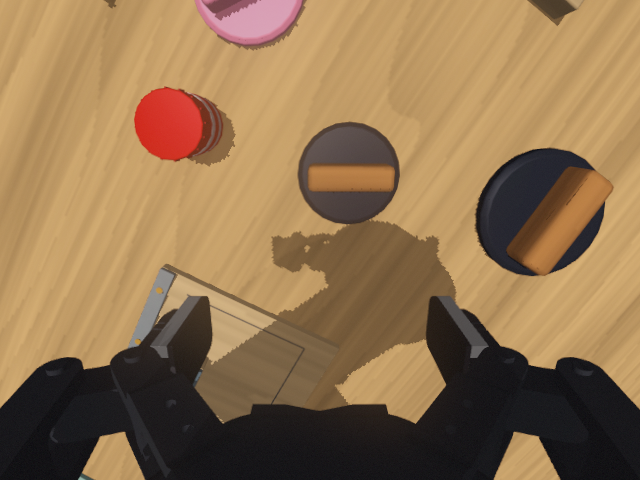

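The tool must turn 90° (bar at (351,177) lies along the closing line). The small black baren is between red (170,123) and the large one (540,212), as expected.

```bash
python3 - <<'E'
from h import *
q=prm("wrist"); p=plane([[351,177.5]],q,.037)[0]; print(p.round(4), plane([[349.5,173]],q,.008).round(4))
go((p[0],p[1],.17),(p[0],p[1],.016),yaw=-146.8)
E
```

```text
[ 0.4713 -0.3782  0.037 ] [[ 0.4703 -0.3789  0.008 ]]
t 36.4 pos [ 0.4713 -0.3348  0.1706] yaw -56.8 q [-0.35  0.34  0.06 -0.   -1.3   0.93] w 0.0852
 turn z units: 18.0
  shift units [ 0.237 -0.364  0.006]
  shift units [0.   0.   1.54]
```

Call:
{"name": "carry_out", "arguments": {
  "motion": [
    [0,0,0,0,0,1,1],
    [0,0,0,0,0,1,1],
    [0,0,0,0,0,1,1],
    [0,0,0,0,0,1,1],
    [0,0,0,0,0,1,1]
  ]
}}

```text
time_s: 36.85
eef_pos: [0.4721, -0.3336, 0.1714]
ee_rot: [0.756, -0.655, -0.0, -0.0]
force: [0.3, 0.2, -0.5]
gripper_width: 0.0854
finger_force: 0.0
```

Call:
{"name": "carry_out", "arguments": {
  "motion": [
    [0,0,0,0,0,1,1],
    [0,0,0,0,0,1,1],
    [0,0,0,0,0,1,1],
    [0,0,0,0,0,1,1],
    [0,0,0,0,0,1,1]
  ]
}}

```text
time_s: 37.35
eef_pos: [0.4721, -0.3336, 0.1714]
ee_rot: [-0.596, 0.803, 0.0, 0.0]
force: [0.1, -0.7, 0.7]
gripper_width: 0.0853
finger_force: 0.0
```

Call:
{"name": "carry_out", "arguments": {
  "motion": [
    [0,0,0,0,0,1,1],
    [0,0,0,0,0,1,1],
    [0,0,0,0,0,1,1],
    [0,0,0,0,0,1,1],
    [0,0,0,0,0,1,1]
  ]
}}

```text
time_s: 37.85
eef_pos: [0.4721, -0.3336, 0.1714]
ee_rot: [-0.408, 0.913, 0.0, 0.0]
force: [0.7, -0.5, 0.2]
gripper_width: 0.085
finger_force: 0.0
```

Call:
{"name": "carry_out", "arguments": {
  "motion": [
    [0,0,0,0,0,1,1],
    [0,0,0,0,0,1,1],
    [0,0,0,0,0,1,1],
    [0,0,0,0,0,0,1]
  ]
}}

```text
time_s: 38.25
eef_pos: [0.4721, -0.3337, 0.1714]
ee_rot: [-0.287, 0.958, -0.0, 0.0]
force: [0.3, 0.0, 0.1]
gripper_width: 0.0856
finger_force: 0.0
```

```bash
python3 - <<'E'
from h import *
go((.4685,-.3765,.05),(.4685,-.3765,.016),yaw=-146.8)
E
```

```text
t 38.2 pos [ 0.4721 -0.3337  0.1714] yaw -146.7 q [-0.35  0.33  0.06 -0.   -1.3  -0.64] w 0.0856
 turn z units: 0.02
  shift units [ 0.265 -0.338  1.214]
  shift units [0.   0.   0.34]
```

Call:
{"name": "carry_out", "arguments": {
  "motion": [
    [0.26,-0.36,0,0,0,0,1],
    [0,0,0.4,0,0,0,1],
    [0,0,0.4,0,0,0,1],
    [0,0,0.4,0,0,0,1],
    [0,0,0.3,0,0,0,1]
  ]
}}

```text
time_s: 38.75
eef_pos: [0.469, -0.3779, 0.0188]
ee_rot: [-0.288, 0.958, 0.001, -0.001]
force: [0.3, 0.1, -0.7]
gripper_width: 0.0852
finger_force: 0.0
```

Call:
{"name": "carry_out", "arguments": {
  "motion": [
    [0,0,0,0,0,0,1],
    [0,0,0.04,0,0,0,1],
    [0,0,0,0,0,0,1]
  ]
}}

```text
time_s: 39.05
eef_pos: [0.4711, -0.3795, 0.019]
ee_rot: [-0.287, 0.958, -0.001, 0.001]
force: [-0.4, 1.0, 1.2]
gripper_width: 0.0852
finger_force: 0.0
```

Call:
{"name": "carry_out", "arguments": {
  "motion": [
    [0,0,0.02,0,0,0,1],
    [0,0,0,0,0,0,-1],
    [0,0,0,0,0,0,-1],
    [0,0,0,0,0,0,-1],
    [0,0,0,0,0,0,-1]
  ]
}}

```text
time_s: 39.55
eef_pos: [0.47, -0.3792, 0.0154]
ee_rot: [-0.286, 0.958, -0.0, 0.0]
force: [-0.7, -0.2, -0.1]
gripper_width: 0.0283
finger_force: 0.0
```

Call:
{"name": "carry_out", "arguments": {
  "motion": [
    [0,0,0,0,0,0,-1],
    [0,0,0,0,0,0,-1],
    [0,0,0,0,0,0,-1],
    [0,0,0,0,0,0,-1]
  ]
}}

```text
time_s: 39.95
eef_pos: [0.4701, -0.3793, 0.0155]
ee_rot: [-0.286, 0.958, -0.0, 0.0]
force: [-0.5, 0.4, 2.8]
gripper_width: 0.0191
finger_force: 39.6
```

Call:
{"name": "carry_out", "arguments": {
  "motion": [
    [0,0,-0.2,0,0,0,-1],
    [0,0,-0.4,0,0,0,-1],
    [0,0,-0.4,0,0,0,-1],
    [0,0,0,0,0,0,-1],
    [0,0,0,0,0,0,-1]
  ]
}}

```text
time_s: 40.45
eef_pos: [0.4701, -0.379, 0.1157]
ee_rot: [-0.286, 0.958, -0.0, 0.001]
force: [0.1, -0.3, -2.5]
gripper_width: 0.019
finger_force: 39.5
```

```bash
python3 - <<'E'
from h import *
go((.469,.0055,.115)); print(env.observe()["force"])
E
```

```text
t 40.5 pos [ 0.4701 -0.379   0.1157] yaw -146.8 q [-0.42  0.42  0.04 -0.   -1.19 -0.57] w 0.019
  shift units [-2.099  3.222  0.007]
[ 0.11546534 -0.2702658  -2.48681837]
```

Call:
{"name": "carry_out", "arguments": {
  "motion": [
    [-0.23,0.36,0,0,0,0,-1],
    [-0.23,0.36,0,0,0,0,-1],
    [-0.23,0.36,0,0,0,0,-1],
    [-0.23,0.36,0,0,0,0,-1],
    [-0.23,0.36,0,0,0,0,-1]
  ]
}}

```text
time_s: 40.95
eef_pos: [0.4656, -0.1637, 0.1133]
ee_rot: [-0.286, 0.958, 0.001, -0.002]
force: [0.4, 0.1, -0.2]
gripper_width: 0.0187
finger_force: 39.7
```

Call:
{"name": "carry_out", "arguments": {
  "motion": [
    [-0.23,0.36,0,0,0,0,-1],
    [-0.23,0.36,0,0,0,0,-1],
    [-0.23,0.35,0,0,0,0,-1],
    [-0.23,0.35,0,0,0,0,-1],
    [0,0,0,0,0,0,-1]
  ]
}}

```text
time_s: 41.45
eef_pos: [0.4652, 0.0072, 0.1136]
ee_rot: [-0.288, 0.958, 0.001, -0.001]
force: [0.1, -0.6, -1.4]
gripper_width: 0.019
finger_force: 39.8
```

Call:
{"name": "carry_out", "arguments": {
  "motion": [
    [0,0,0.3,0,0,0,-1],
    [0,0,0.3,0,0,0,-1],
    [0,0,0.2,0,0,0,-1],
    [0,0,0,0,0,0,-1],
    [0,0,0,0,0,0,-1]
  ]
}}

```text
time_s: 41.95
eef_pos: [0.4658, 0.0031, 0.0348]
ee_rot: [-0.286, 0.958, -0.0, -0.001]
force: [0.1, -0.3, -0.9]
gripper_width: 0.0188
finger_force: 39.7
```

```bash
python3 - <<'E'
from h import *
go((.469,.0055,.018)); print(env.observe()["force"])
E
```

```text
t 42.0 pos [0.4658 0.0031 0.0348] yaw -146.8 q [ 0.34  0.25 -0.44  0.   -0.88 -1.34] w 0.0188
  shift units [-0.04   0.002  0.168]
[ 0.105036   -0.34661535 -0.92289912]
```

Call:
{"name": "carry_out", "arguments": {
  "motion": [
    [-0.04,0,0.15,0,0,0,-1],
    [0,0,0,0,0,0,-1],
    [0,0,0,0,0,0,-1]
  ]
}}

```text
time_s: 42.25
eef_pos: [0.4701, 0.0058, 0.0211]
ee_rot: [-0.286, 0.958, -0.0, 0.0]
force: [0.5, -0.8, -0.8]
gripper_width: 0.0191
finger_force: 39.7
```

Call:
{"name": "carry_out", "arguments": {
  "motion": [
    [0,0,0.025,0,0,0,-1],
    [0,0,0,0,0,0,-1],
    [0,0,0,0,0,0,-1]
  ]
}}

```text
time_s: 42.55
eef_pos: [0.4699, 0.0058, 0.0181]
ee_rot: [-0.286, 0.958, -0.0, 0.0]
force: [-0.2, 0.1, -0.1]
gripper_width: 0.0195
finger_force: 39.7
```

Call:
{"name": "carry_out", "arguments": {
  "motion": [
    [0,0,0.015,0,0,0,-1],
    [0,0,0,0,0,0,-1],
    [0,0,0,0,0,0,-1]
  ]
}}

```text
time_s: 42.85
eef_pos: [0.4697, 0.0058, 0.0162]
ee_rot: [-0.286, 0.958, -0.0, -0.0]
force: [0.2, 0.1, -1.2]
gripper_width: 0.0191
finger_force: 39.7
```

Call:
{"name": "carry_out", "arguments": {
  "motion": [
    [0,0,0.015,0,0,0,-1],
    [0,0,0,0,0,0,-1],
    [0,0,0,0,0,0,-1]
  ]
}}

```text
time_s: 43.15
eef_pos: [0.4699, 0.0058, 0.0154]
ee_rot: [-0.286, 0.958, -0.0, 0.0]
force: [-2.9, 0.2, 6.1]
gripper_width: 0.0192
finger_force: 40.7
```

Call:
{"name": "carry_out", "arguments": {
  "motion": [
    [0,0,0,0,0,0,0.2],
    [0,0,0,0,0,0,0.2],
    [0,0,0,0,0,0,0.2],
    [0,0,0,0,0,0,0.2]
  ]
}}

```text
time_s: 43.55
eef_pos: [0.4697, 0.0058, 0.0146]
ee_rot: [-0.286, 0.958, -0.0, -0.0]
force: [0.1, 0.0, 0.0]
gripper_width: 0.0508
finger_force: 0.0
```

Call:
{"name": "carry_out", "arguments": {
  "motion": [
    [0,0,-0.2,0,0,0,0.2],
    [0,0,-0.4,0,0,0,0.2],
    [0,0,-0.45,0,0,0,0.5],
    [0,0,-0.45,0,0,0,0.5],
    [0,0,-0.45,0,0,0,0.5]
  ]
}}

```text
time_s: 44.05
eef_pos: [0.4693, 0.0057, 0.2116]
ee_rot: [-0.286, 0.958, 0.0, 0.0]
force: [1.8, 0.3, 0.7]
gripper_width: 0.0638
finger_force: 0.0
```

Call:
{"name": "carry_out", "arguments": {
  "motion": [
    [0.4,0,-0.3,0,0,0,0.5],
    [0.4,0,0,0,0,0,0.5],
    [0,0,0,0,0,0,0.5],
    [0,0,0,0,0,0,0.5]
  ]
}}

```text
time_s: 44.45
eef_pos: [0.4024, -0.0383, 0.2401]
ee_rot: [-0.286, 0.958, 0.0, 0.001]
force: [0.6, 0.6, -1.0]
gripper_width: 0.064
finger_force: 0.0
```

```bash
python3 - <<'E'
from h import *
S,D=prm("scene"),prm("side")
ims=[eyes.get_image(c)[:,:,::-1] for c in("scene","side")]
bx={}
for c in("scene","side"):
    for t in["jar_blue","jar_white","jar_red","jar_yellow"]: bx[c,t]=[d["box"] for d in models.boxes_of(c,t)][:1]
for t in["jar_blue","jar_white","jar_red","jar_yellow"]:
    ob=[(q,bx[c,t][0]) for c,q in(("scene",S),("side",D)) if bx[c,t]]
    if ob:
        x,r=fitbox(cyl(.024,.058),ob,[.6,.15,0]); c,s=np.cos(SL[2]),np.sin(SL[2]); e=x[:2]-SL[:2]
        print(t,len(ob),x.round(3),round(r,1),"slab frame",np.round([c*e[0]+s*e[1],-s*e[0]+c*e[1]],3))
go()
a=cv2.resize(ims[0][170:330,170:480],(790,408),interpolation=cv2.INTER_CUBIC); b=cv2.resize(ims[1][160:430,190:470],(520,500),interpolation=cv2.INTER_CUBIC)
cv2.imwrite("pics/f1.png",a); cv2.imwrite("pics/f2.png",b)
E
```

```text
jar_blue 2 [ 0.62   0.138 -0.001] 1.4 slab frame [0.136 0.004]
jar_white 2 [ 0.624  0.198 -0.001] 1.4 slab frame [0.136 0.064]
jar_red 1 [ 0.582 -0.292  0.03 ] 0.9 slab frame [ 0.134 -0.429]
jar_yellow 2 [ 0.602  0.352 -0.002] 1.3 slab frame [0.1   0.216]
t 45.0 pos [ 0.403  -0.0379  0.2395] yaw -146.7 q [ 0.3  -0.04 -0.21  0.   -1.4  -1.29] w 0.0641
```

View pics/f2.png

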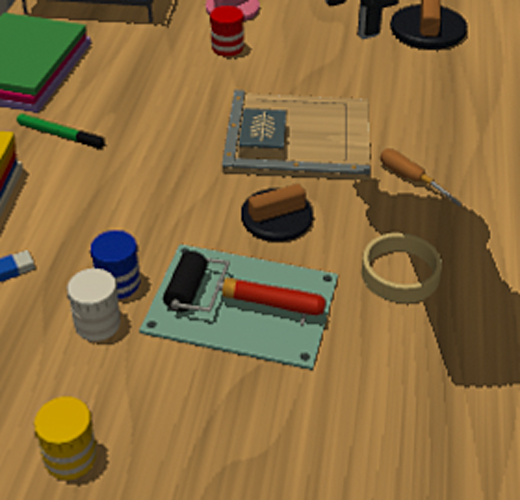

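The side view shows everything placed: jars behind the slab (115,265) and (95,305), brayer on the slab (245,285), baren in the gap (278,212), block in the corner (263,130), and red and yellow unmoved.

```bash
python3 -c "
from plant import ticket
print(ticket.close_job())"
```

```text
the job is handed in; nothing more can be done
None
```

I placed the block, brayer, baren and the blue and white jars, left red and yellow untouched, and handed the job in at about 45 s of the 125 s; the final side view looked right, but no verdict came back.

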